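Unpack a returned specimen case into dry storage

ROBOT

A 6-joint arm with a two-finger parallel gripper is mounted at the origin on the work surface. World frame = base frame: x ahead of the robot, y to its left, z up, the work surface at z = 0. Lengths are in mm, angles in rad, forces in N, time in s.
With the tool pointing down it reaches from about 350 to 775 mm from the base axis. Payload 7.3 kg.
Tool frame: the origin (TCP) lies between the finger pads; the fingertips stand 22 mm ahead of it and the grasp point (between the pads) lies 3 mm ahead of it (nose_length is the distance from the TCP to the fingertips, in mm); z points along the fingers, y is the direction in which the jaws open and shut (so a half turn about z gives the same grasp; the last joint's range is limited). The gripper opens to 92 mm and grips with 3 to 60 N. Pads are 19 mm wide; open, the fingers measure 130 mm over their backs; the gripper's body (75 mm by 190 mm) begins 47 mm behind the grasp point.
Start: joints at [1.146, 0.342, 1.524, -0, 1.275, -0.146], TCP at [144.465, 504.75, 248.741] pointing down, gripper open.
Joint ranges: [-2.53, 2.53], [-0.77, 2.02], [0.04, 2.7], [-1, 4.14], [0.28, 2.66], [-3.11, 3.11]. Speed limits (rad/s): [2.57, 2.57, 3.14, 3.14, 3.14, 3.14].

INTERFACE

Orientations are given as [roll, pitch, yaw] about the fixed x, y, z axes, in that order (R = Rz(yaw) Ry(pitch) Rx(roll)).
In Python, from plant import get_obs, capture, close_job, nose_length gives the robot as it stands.
- The arm moves only by the tool step_arm, never from a script. Its argument "increments" is text: rows parted by semicolons, each of 7 numbers parted by spaces: the turn, a rotation vector about the tool's x, y, z in rad, then the shift along the tool's x, y, z in mm, then the opening, from -1 (shut) to 1 (fully open). A call has 1 to 20 rows; each row is the pose to reach, as a shift and turn from the pose commanded when the call began, along the tool's axes at that moment; what a row does not reach only later rows make up. A row lasts 1/8 s, in which the tool goes at most 62.5 mm and 10.7 degrees, less where a joint would pass 70% of its speed; a pose out of reach is approached as far as the arm can. A call with a gripper value outside its range is refused whole. The fingers move at their own pace and stop on an object; the grip force is fixed at half the most. Time passes only in rows, so rows that repeat a pose let the fingers close. It gives the time, the measured TCP pose, the force and the opening at its end, in the units of the state.
- get_obs(): the state, without advancing time (a new reading comes with each control period).
- capture(name): name is "scene" or "top" or "wrist"; returns a dict with "frame" (420x560x3 uint8, red, green, blue), "K" (3x3 intrinsics, pixels), "distortion" ([k1, k2, p1, p2, k3] as OpenCV has them; the pictures are not rectified), "extrinsics" (4x4, takes a point from world to camera coordinates); the wrist camera has in their place "tool_from_camera" (4x4, takes a point from camera to tool coordinates, whose origin is the TCP and whose axes are the flange's). Camera axes: x right, y down, z forward; pixel columns grow to the right and rows downward; lengths in mm; the calibration is good to about 2 mm. A picture is of the moment at which its call begins: read the wrist's pose just before it. There is no depth.
- close_job(): hands the job in, once; it reports no verdict.
The state is a dict: "time": time; "joint_positions": joint angles; "dq": joint speeds; "tau": joint torques, N m; "tool_pos": TCP position; "tcp_rot": TCP orientation; "contact_force": force on the tool from outside, world axes, zero at the start; "moment": the same for the moment, N m; "grip_width": finger opening in mm.
Only numpy, scipy, OpenCV 4.12 (cv2) and the standard library are available. Lean on these libraries where they do the work, as an engineer would, in place of code of your own. Each camera call takes 0.05 s, during which the arm holds its last target.

TASK

The specimens on loan have come back: turn the swing tab on the green transit case aside, lift the clear cover pane out of its frame and lay it flat inside the shallow metal tray, grip up. Then move every resin block from the case onto the floor of the grey dry-storage box, side by side and not stacked, opening its sliding hatch for this and finishing with the hatch fully shut. Leave the jar, the jar lid and the forceps where they are.

Things in the scene. Friction and masses are not known exactly. Their poses are not given: they have to be found in the camera images.
- case: green open transit case, fixed, yaw up to 0.12 rad either way. Origin on the table under the centre of its cavity; z up; its body spans x -116 to +93, y -112 to +112 mm, rim top z = 61 mm. A frame recess 167 (x) x 203 (y) mm with its ledge at z = 56 mm holds the pane; the wide rim at -x (towards the robot) carries the swing tab
- case_floor (a point): centre of the case's cavity floor, 6 mm above the table, axes as the case's. The cavity is 144 (x) x 180 (y) mm below the ledge. Black ribs 8 mm high on this floor make four pockets 70 (x) x 44 (y) mm, centred at x = +-37, y = +-40 mm; a block lies in some of them
- tab (a joint): swing tab of the case, rad: 0 = pointing from its pivot along +x of the case, over the pane; turns about the vertical, positive counter-clockwise from above, either way to +-1.75, light friction (0.04 N m), stays where left. Starts within 0.4 of 0. Beyond 1.3 either way it lies along the rim, clear of the pane
- tab_pivot (a point): pivot of the swing tab, on the wide rim of the case at x = -99 mm of the case, at the height of the tab's upper face (68 mm above the table)
- tab_lug (a point): top centre of the red upright lug on the swing tab, 35 mm from the pivot: a round pin 12 mm in diameter and 18 mm high on a brass bar 14 mm wide, 5 mm thick, which reaches 42 mm from the pivot
- pane: clear cover pane with a blue edge, 162 (x) x 198 (y) x 5 mm, about 0.22 kg, loose, lying in the frame recess of the case under the tab (underside 56 mm above the table). Origin at the centre of its underside, z up through it
- pane_grip (a point): top centre of the black bar grip in the middle of the pane: 14 mm thick (along the pane's x), 44 mm long (along the pane's y), 26 mm high over the pane's upper face; this point is 31 mm over the pane's underside
- tray: shallow metal tray, fixed, 300 (x) x 240 (y) mm, rim 14 mm high and 5 mm thick, so 290 x 230 mm inside. Origin on the table under its centre
- tray_floor (a point): centre of the tray's inner floor, 4 mm above the table; axes as the tray's
- store: grey dry-storage box, fixed, 238 mm wide (y). Origin on the table under the centre of its open compartment, x away from the robot. Compartment 160 (x) x 220 (y) mm inside, walls 70 mm above the table; behind it (x = 90 to 258 mm) a closed housing of that height, over which the hatch slides open; guide rails along both sides reach z = 80 mm
- store_floor (a point): centre of the compartment's inner floor, 6 mm above the table; axes as the box's
- hatch (a joint): sliding hatch over the compartment, in m: 0 = fully shut, 0.17 = fully open (slid to +x of the box, the compartment then free); friction about 1.5 N, stays where left. It starts between 0 and 0.04
- hatch_grip (a point): top centre of the blue bar handle on the hatch: 14 mm thick (along x of the box), 60 mm long (y), 24 mm high over the hatch plate, whose upper face is 76 mm above the table
- block1: amber clear-resin block with an embedded specimen and a white base plate, 60 (x) x 36 (y) x 42 (z) mm, about 0.12 kg, loose, origin at its centre; starts flat in a pocket of the case. There are 2 to 4 blocks; an absent one reads None
- block2: amber clear-resin block with an embedded specimen and a white base plate, 60 (x) x 36 (y) x 42 (z) mm, about 0.12 kg, loose, origin at its centre; starts flat in a pocket of the case. There are 2 to 4 blocks; an absent one reads None
- block3: amber clear-resin block with an embedded specimen and a white base plate, 60 (x) x 36 (y) x 42 (z) mm, about 0.12 kg, loose, origin at its centre; starts flat in a pocket of the case. There are 2 to 4 blocks; an absent one reads None
- block4: amber clear-resin block with an embedded specimen and a white base plate, 60 (x) x 36 (y) x 42 (z) mm, about 0.12 kg, loose, origin at its centre; starts flat in a pocket of the case. There are 2 to 4 blocks; an absent one reads None
- spec_jar: bystander: closed amber jar with a white cap, 84 mm diameter, 150 mm high, standing on the table; origin under its centre
- jar_lid: bystander: white round jar lid, 100 mm diameter, 14 mm high, lying on the table; origin under its centre
- forceps: bystander: steel forceps, 195 mm long, lying on the table; origin under their middle

How it is judged:
By the outcome, as a careful person would: the job done as asked, in the order asked, and still so for the second after the job is handed in, with the robot touching nothing.
Of block1, block2, block3, block4 only 2 to 4 are there at a start; the rules pass over those that are not, and their reading is None.
At some moment in a run one of block1, block2, block3, block4 may be knocked a few centimetres aside while the robot is not near it.
Once in a run the grip may slacken for a moment while it holds something.
It also fails if it takes over 210 s, if anything falls off the work surface, if the arm or the gripper's body presses on something with over 40 N, if the wrist force passes 120 N, or if a joint passes its speed limit or range.

## Working session

There is one attempt and no reset: what is moved stays moved. The work goes in short steps, Python scripts to look and compute and a tool call to move; the robot and the scene stay as the last step left them, time stands still between calls to the robot, and variables do not carry over. Pictures are saved under pics/ and viewed, and the job is handed in when it is done.

Besides the shell and the picture viewer there is one more tool, called after "Request:" as name(argument=value, ...) on one line, values as JSON. step_arm: Moves the arm, as the interface text tells. Its arguments: {"type":"object","properties":{"increments":{"type":"string"}},"required":["increments"]}

```bash
ls; mkdir -p pics; cat > h.py <<'E'
import numpy as np, cv2, json
from plant import get_obs, capture, close_job, nose_length
from scipy.spatial.transform import Rotation as R
def T_tool(o):
    T=np.eye(4);T[:3,:3]=R.from_euler('xyz',o['tcp_rot']).as_matrix();T[:3,3]=o['tool_pos'];return T
def snap(name,fn):
    o=get_obs();c=capture(name)
    if 'extrinsics' in c: E=np.array(c['extrinsics'])
    else: E=np.linalg.inv(T_tool(o)@np.array(c['tool_from_camera']))
    cv2.imwrite('pics/'+fn+'.png',cv2.cvtColor(c['frame'],cv2.COLOR_RGB2BGR))
    np.savez('pics/'+fn+'.npz',K=c['K'],d=c['distortion'],E=E)
    return o
def ray(fn,px):
    z=np.load('pics/'+fn+'.npz');u=cv2.undistortPoints(np.array([[px]],float),z['K'],z['d'])[0,0]
    Rm=z['E'][:3,:3];C=-Rm.T@z['E'][:3,3];d=Rm.T@np.array([u[0],u[1],1]);return C,d/np.linalg.norm(d)
def at_z(fn,px,zz):
    C,d=ray(fn,px);return C+d*(zz-C[2])/d[2]
def tri(*obs):
    A=np.zeros((3,3));b=np.zeros(3);rs=[ray(f,p) for f,p in obs]
    for C,d in rs: P=np.eye(3)-np.outer(d,d);A+=P;b+=P@C
    X=np.linalg.solve(A,b);return X,[np.linalg.norm((np.eye(3)-np.outer(d,d))@(X-C)) for C,d in rs]
def proj(fn,X):
    z=np.load('pics/'+fn+'.npz');r=cv2.Rodrigues(z['E'][:3,:3])[0]
    return cv2.projectPoints(np.array(X,float).reshape(-1,1,3),r,z['E'][:3,3],z['K'],z['d'])[0][:,0]
def up(fn,x0,y0,w,h,s):
    im=cv2.imread('pics/'+fn+'.png')[y0:y0+h,x0:x0+w];cv2.imwrite('pics/'+fn+'_z%d_%d.png'%(x0,y0),cv2.resize(im,None,fx=s,fy=s,interpolation=cv2.INTER_CUBIC))
E
python3 - <<'E'
from h import *
o=snap('scene','s0');snap('top','t0');snap('wrist','w0');print(o,nose_length)
for f in('s0','t0','w0'):
  z=np.load(f'pics/{f}.npz');print(f,z['K'],z['d'],-z['E'][:3,:3].T@z['E'][:3,3])
E
```

```text
pics
{'time': 0.0, 'joint_positions': array([ 1.14601102e+00,  3.42731801e-01,  1.52503366e+00,  2.01989532e-05,
        1.27538390e+00, -1.45979509e-01]), 'dq': array([-0.0013397 , -0.00019261,  0.00037524,  0.00095933, -0.00206724,
        0.00098555]), 'tau': array([-4.57344740e-04, -4.31244314e+01, -2.44219261e+01,  7.15784915e-02,
        5.61089139e-02, -1.42144786e-04]), 'tool_pos': array([144.29015317, 504.39143719, 248.03441438]), 'tcp_rot': array([-3.14005532e+00, -2.45550116e-04,  2.86278077e+00]), 'contact_force': array([ 1.64193137,  0.24178301, -0.34693812]), 'moment': array([0.04718714, 0.05078812, 0.00266398]), 'grip_width': 91.98698056198768} 22.0
s0 [[413.48413738   0.         278.55952568]
 [  0.         413.48413738 216.42093099]
 [  0.           0.           1.        ]] [-0.04879514  0.          0.          0.          0.        ] [1364.23148737  -17.26514875 1268.23457635]
t0 [[423.98785069   0.         269.01808411]
 [  0.         423.98785069 211.88909312]
 [  0.           0.           1.        ]] [0.00529645 0.         0.         0.         0.        ] [ 251.30954011   11.32240774 1344.69081811]
w0 [[310.95305981   0.         276.94310263]
 [  0.         310.95305981 207.59969026]
 [  0.           0.           1.        ]] [-0.01649879  0.          0.          0.          0.        ] [ 67.56994538 526.89208494 384.00400275]
```

View pics/s0.png

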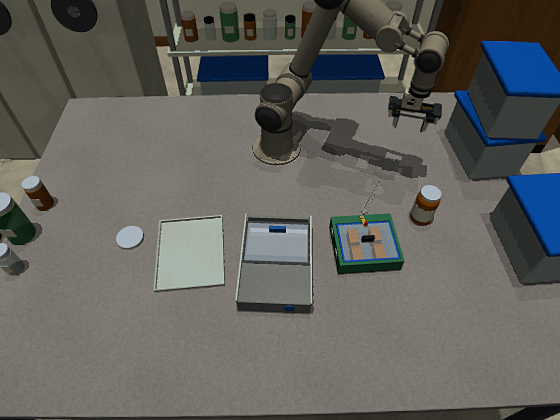

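View pics/t0.png

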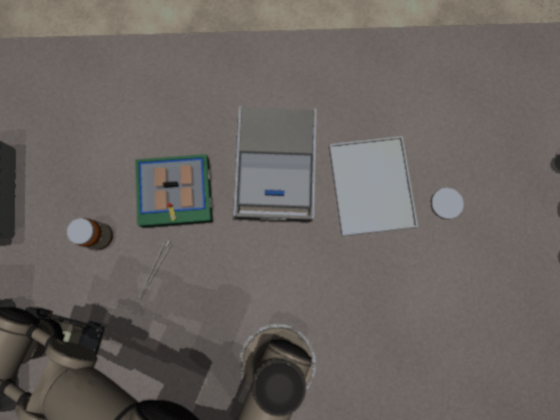

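View pics/w0.png

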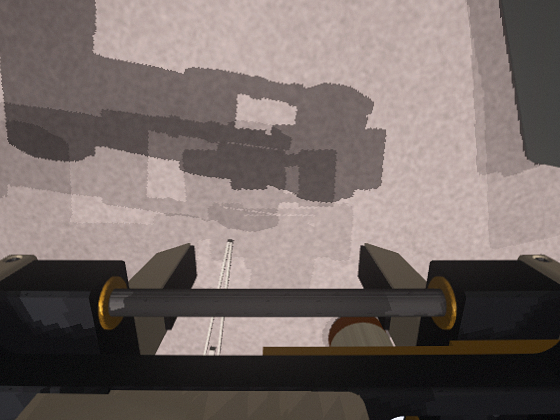

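```bash
python3 - <<'E'
from h import *
up('t0',120,90,320,160,2.5);up('s0',140,190,290,135,2.7)
for n,p in dict(grip=(171,184.5),lug=(172,214),c1=(136,160),c2=(208,156),c3=(211,223),c4=(139,227)).items(): print(n,at_z('t0',p,{'grip':87,'lug':86}.get(n,61)).round())
for n,p in dict(s1=(240,107),s2=(316,108),s3=(312,219),s4=(235,216)).items(): print(n,at_z('t0',p,75).round())
for p in((331,144),(402,138),(416,227),(343,234)): print('tray',at_z('t0',p,14).round())
E
```

```text
grip [544. 307.  87.]
lug [453. 303.  86.]
c1 [632. 423.  61.]
c2 [638. 197.  61.]
c3 [426. 189.  61.]
c4 [420. 409.  61.]
s1 [791.  94.  75.]
s2 [ 781. -146.   75.]
s3 [ 428. -118.   75.]
s4 [444. 115.  75.]
tray [ 681. -197.   14.]
tray [ 695. -429.   14.]
tray [ 402. -451.   14.]
tray [ 386. -220.   14.]
```

View pics/t0_z120_90.png

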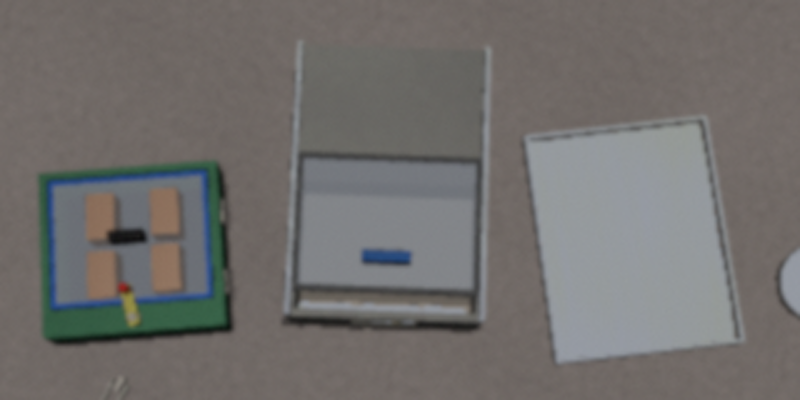

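View pics/s0_z140_190.png

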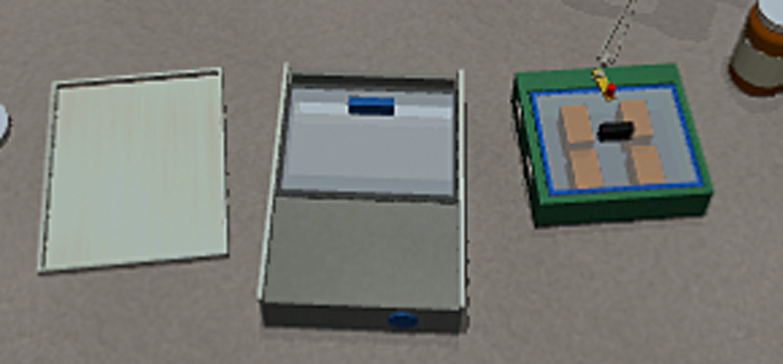

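```bash
cat >> h.py <<'E'
def plan(target,yaw,o=None):
    """tool-frame shift and turn from present measured pose to TCP target, tool down with yaw"""
    o=o or get_obs();T=T_tool(o);Rt=(R.from_euler('z',yaw)*R.from_euler('x',np.pi)).as_matrix()
    s=T[:3,:3].T@(np.array(target,float)-T[:3,3]);t=R.from_matrix(T[:3,:3].T@Rt).as_rotvec()
    print('turn',t.round(3),'shift',s.round(1),'rows>=',int(max(np.ceil(np.linalg.norm(s)/62.5),np.ceil(np.linalg.norm(t)/0.187))));return t,s
E
python3 - <<'E'
from h import *
c=capture('wrist');t=np.array(c['tool_from_camera']);print(t.round(3))
K=c['K']
for y,x,z in ((0,0,200),(0,80,200),(0,150,200),(0,0,22)):
  p=np.linalg.inv(t)@[x,y,z,1]; print(x,y,z,(K@p[:3]/p[2])[:2].round())
print('jar',at_z('t0',(83,231),150), 'handle',at_z('t0',(274.5,192.5),100),'lug',at_z('t0',(169.5,205),86),'pivot',at_z('t0',(174,219),68))
print('jar s',at_z('s0',(430,191),150),'lug s',at_z('s0',(140+611/2.7,190+87/2.7),86),'handle s',at_z('s0',(140+371/2.7,190+100/2.7),100))
plan([500,230,250],np.pi/2)
E
```

```text
[[ 0.00000e+00 -9.55000e-01 -2.96000e-01  7.99930e+01]
 [ 1.00000e+00  0.00000e+00 -1.00000e-03  2.86000e-01]
 [ 1.00000e-03 -2.96000e-01  9.55000e-01 -1.35871e+02]
 [ 0.00000e+00  0.00000e+00  0.00000e+00  1.00000e+00]]
0 0 200 [277. 187.]
80 0 200 [277. 111.]
150 0 200 [277.  35.]
0 0 22 [277. 260.]
jar [401.40034389 539.98515062 150.        ] handle [507.70585477  -6.76625333 100.        ] lug [481.08645668 310.7104808   86.        ] pivot [440.70808783 300.88571547  68.        ]
jar s [400.72616463 548.83983321 150.        ] lug s [488.16523589 314.52503657  86.        ] handle s [512.56437807  -3.82011327 100.        ]
turn [-1.000e-03  0.000e+00  1.292e+00] shift [-417.5 -166.1   -1.6] rows>= 8
```

```bash
python3 - <<'E'
from h import *
plan([530,270,300],np.pi/2)
E
```

```text
turn [-1.000e-03  0.000e+00  1.292e+00] shift [-435.3 -119.4  -51.7] rows>= 8
```

Request:
step_arm(increments="0 0 1.292 -435 -119 -52 1;0 0 1.292 -435 -119 -52 1;0 0 1.292 -435 -119 -52 1;0 0 1.292 -435 -119 -52 1;0 0 1.292 -435 -119 -52 1;0 0 1.292 -435 -119 -52 1;0 0 1.292 -435 -119 -52 1;0 0 1.292 -435 -119 -52 1;0 0 1.292 -435 -119 -52 1;0 0 1.292 -435 -119 -52 1;0 0 1.292 -435 -119 -52 1;0 0 1.292 -435 -119 -52 1")

```text
time: 1.7
tool_pos: [529.1, 271.5, 301.0]
tcp_rot: [3.141, -0.0, 1.573]
contact_force: [-0.4, 0.5, -0.6]
grip_width: 91.7
```

```bash
python3 - <<'E'
from h import *
o=snap('wrist','w1');print(o['time'],o['tool_pos'],o['tcp_rot'],o['dq'].round(3))
E
```

```text
1.7 [529.10997561 271.47259777 301.00570428] [ 3.14137150e+00 -2.40290266e-04  1.57257436e+00] [-0.006  0.004 -0.003 -0.001  0.001  0.001]
```

View pics/w1.png

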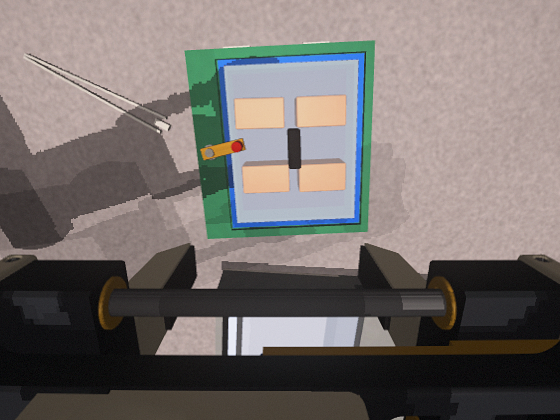

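Request:
step_arm(increments="0 0 0 0 -100 0 -1;0 0 0 0 -100 0 -1;0 0 0 0 -100 0 -1;0 0 0 0 -100 0 -1")

```text
time: 2.25
tool_pos: [430.5, 270.9, 301.2]
tcp_rot: [3.14, -0.001, 1.571]
contact_force: [0.7, 0.6, 0.2]
grip_width: 56.3
```

```bash
python3 - <<'E'
from h import *
o=snap('wrist','w2');print(o['time'],o['tool_pos'],o['tcp_rot'],o['dq'].round(3))
up('w1',180,30,200,220,3.0);up('w2',200,20,240,230,2.6)
E
```

```text
2.25 [430.49882471 270.88324715 301.18659477] [ 3.14009456e+00 -5.24148671e-04  1.57119790e+00] [-0.013  0.02  -0.013  0.001 -0.001  0.   ]
```

View pics/w2.png

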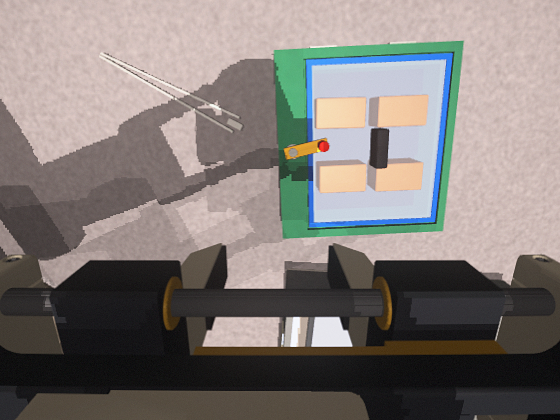

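View pics/w1_z180_30.png

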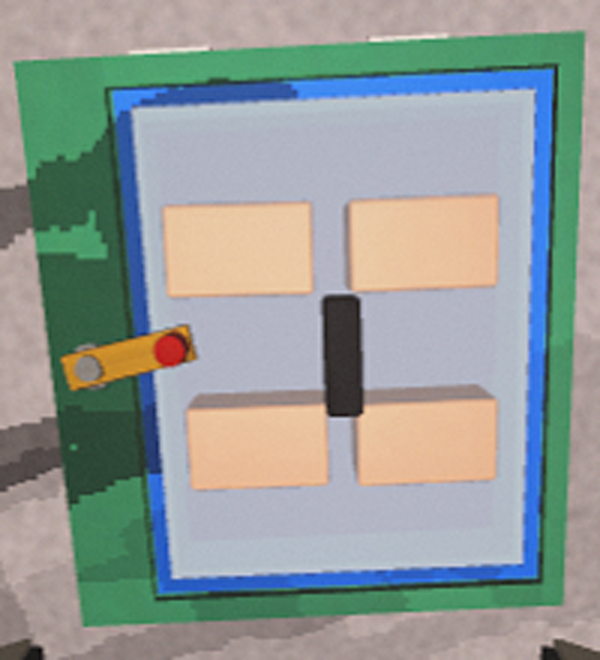

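View pics/w2_z200_20.png

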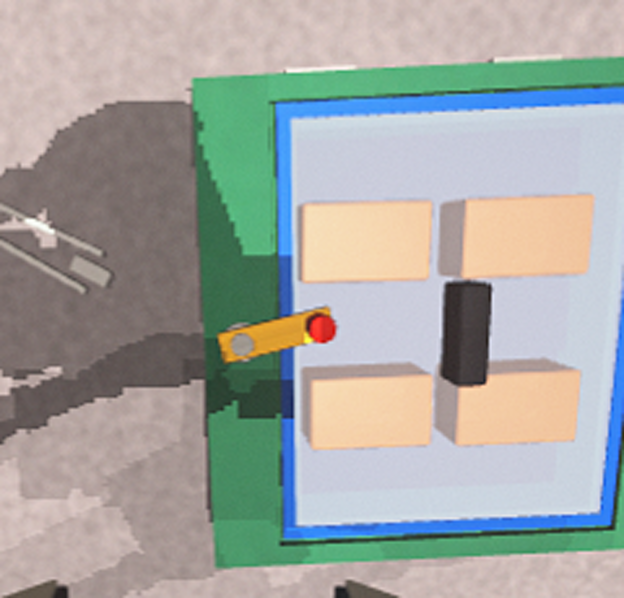

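```bash
python3 - <<'E'
import cv2,numpy as np
a=cv2.imread('pics/w1.png')[120:180,275:315];b=cv2.imread('pics/w2.png')[118:178,362:402]
o=np.hstack([cv2.resize(np.clip(x.astype(float)*2.5,0,255).astype(np.uint8),None,fx=9,fy=9,interpolation=cv2.INTER_NEAREST) for x in(a,b)]);cv2.imwrite('pics/g.png',o)
E
```

```text
(no output)
```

View pics/g.png

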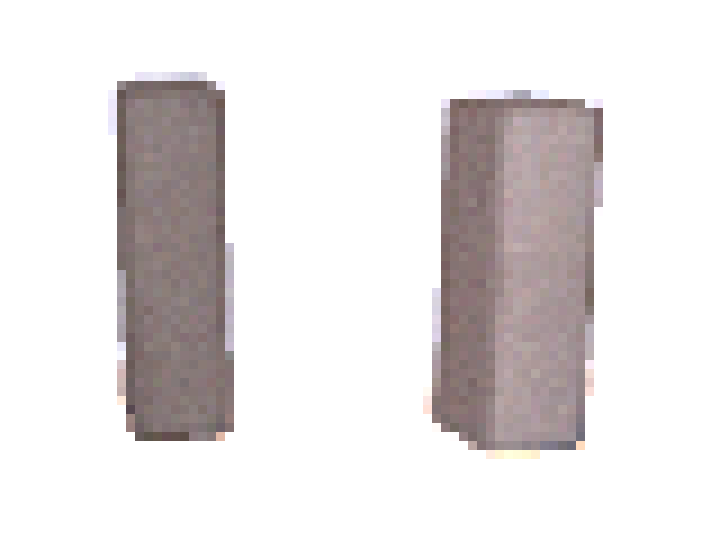

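```bash
python3 - <<'E'
from h import *
z1=lambda x,y:('w1',(x/3+180-.3,y/3+30-.3)); z2=lambda x,y:('w2',(x/2.6+200-.3,y/2.6+20-.3))
P={}
for n,a,b in [('grip',('w1',(294.4,149.)),('w2',(382.3,148.6))),('lug',z1(172,350),z2(322,328)),('piv',z1(88,368),z2(241,344)),
 ('cTL',z1(15,62),z2(193,78)),('cBL',z1(83,627),z2(216,566)),('pTL',z1(107,88),z2(274,102)),('pBL',z1(156,600),z2(282,542)),
 ('cTR',z1(585,32),('w2',(463,41.5))),('cBR',z1(562,606),('w2',(442.5,230)))]:
  X,r=tri(a,b);P[n]=X;print(n,X.round(1),np.round(r,1))
for n,p in dict(c1=(15,62),c2=(585,32),c3=(562,606),c4=(83,627)).items(): print(n,at_z(*z1(*p),61).round(1))
for n,p in dict(p1=(107,88),p2=(557,66),p3=(541,581),p4=(156,600)).items(): print(n,at_z(*z1(*p),61).round(1))
# fit case pose by least squares on both views
from scipy.optimize import least_squares
cor={'cTL':(-116,112,61),'cTR':(93,112,61),'cBR':(93,-112,61),'cBL':(-116,-112,61),'piv':(-99,0,68)}
obs=[('cTL',z1(15,62)),('cTR',z1(585,32)),('cBR',z1(562,606)),('cBL',z1(83,627)),('cTL',z2(193,78)),('cBL',z2(216,566)),('cTR',('w2',(463,41.5))),('cBR',('w2',(442.5,230))),('piv',z1(88,368)),('piv',z2(241,344))]
def f(p):
  Rz=R.from_euler('z',p[2]).as_matrix();r=[]
  for n,(fn,px) in obs: r+=list(proj(fn,Rz@cor[n]+[p[0],p[1],p[3]])[0]-px)
  return r
s=least_squares(f,[540,300,0,0]);print('case',s.x,np.round(s.fun,1))
p=s.x;Rz=R.from_euler('z',p[2]).as_matrix()
for n in('grip','lug','piv'): print(n,'in case',(Rz.T@(P[n]-[p[0],p[1],0])).round(1))
E
```

```text
grip [549.  311.6  86.7] [0. 0.]
lug [484.2 313.7  79.3] [0.1 0.1]
piv [449.5 305.4  67.9] [0. 0.]
cTL [427.9 416.1  61. ] [0.1 0.1]
cBL [439.  193.4  61.6] [0.7 0.7]
pTL [462.  406.4  65.4] [0.1 0.1]
pBL [471.5 206.8  63.2] [0.8 0.8]
cTR [636.4 426.3  59.3] [0.4 0.4]
cBR [646.1 204.1  63. ] [0.7 0.7]
c1 [427.9 416.   61. ]
c2 [635.9 426.4  61. ]
c3 [646.8 202.6  61. ]
c4 [438.8 192.4  61. ]
p1 [461.2 407.2  61. ]
p2 [626.7 415.   61. ]
p3 [636.7 214.1  61. ]
p4 [471.2 205.1  61. ]
case [ 5.48877220e+02  3.10033220e+02  4.89324829e-02 -1.29399426e+00] [-0.  -0.  -0.   0.2  0.1 -0.4 -0.  -0.4 -0.3  0.1 -0.4  0.6  0.2 -0.7
 -0.5  0.6  0.6  0.   0.4  0. ]
grip in case [ 0.2  1.6 86.7]
lug in case [-64.4   6.8  79.3]
piv in case [-99.5   0.2  67.9]
```

```bash
python3 - <<'E'
from h import *
plan([483.5,313.7,150],np.pi/2)
E
```

```text
turn [ 0.001 -0.    -0.   ] shift [ 42.9  52.6 151. ] rows>= 3
```

Request:
step_arm(increments="0 0 0 43 53.5 60 -0.1;0 0 0 43 53.5 120 -0.1;0 0 0 43 53.5 151 -0.1;0 0 0 43 53.5 151 -0.1;0 0 0 43 53.5 151 -0.1;0 0 0 43 53.5 151 -0.1")

```text
time: 3.05
tool_pos: [484.8, 314.1, 152.4]
tcp_rot: [3.137, -0.002, 1.571]
contact_force: [-0.2, -0.1, 0.1]
grip_width: 41.2
```

```bash
python3 - <<'E'
from h import *
o=snap('wrist','w3');plan([483.5,313.7,94],np.pi/2);print(o['tool_pos'],o['grip_width'])
E
```

```text
turn [ 0.004 -0.002 -0.   ] shift [-0.4 -1.2 58.2] rows>= 1
[484.75312924 314.06526362 152.38510916] 41.24900952176883
```

View pics/w3.png

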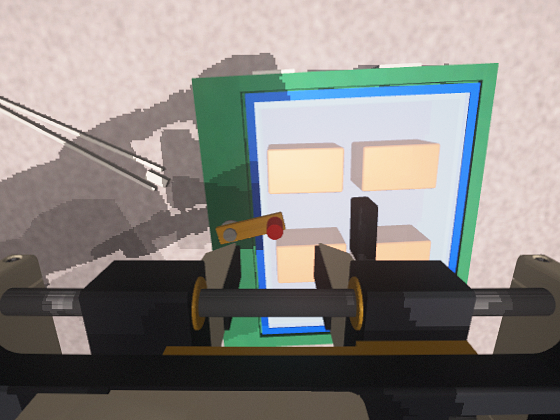

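Request:
step_arm(increments="0.003 0 0 0 -1 30 -0.1;0.003 0 0 0 -1 58 -0.1;0.003 0 0 0 -1 58 -0.1;0.003 0 0 0 -1 58 -1;0.003 0 0 0 -1 58 -1;0.003 0 0 0 -1 58 -1;0.003 0 0 0 -1 58 -1;0.003 0 0 0 -1 58 -1")

```text
time: 4.1
tool_pos: [483.2, 313.9, 92.3]
tcp_rot: [-3.141, -0.001, 1.571]
contact_force: [2.8, -0.0, 1.9]
grip_width: 10.7
```

Request:
step_arm(increments="0 0 0 5 -1.8 -1 -1;0 0 0 9.7 -4.2 -1 -1;0 0 0 13.9 -7.2 -1 -1;0 0 0 17.7 -10.9 -1 -1;0 0 0 20.9 -15.1 -1 -1;0 0 0 23.3 -19.7 -1 -1;0 0 0 25.1 -24.6 -1 -1;0 0 0 26.1 -29.8 -1 -1;0 0 0 26.4 -35 -1 -1;0 0 0 26.3 -37 -1 -1;0 0 0 26.3 -37 -1 -1")

```text
time: 5.48
tool_pos: [447.0, 342.6, 93.3]
tcp_rot: [3.14, -0.005, 1.571]
contact_force: [5.4, 10.3, -4.1]
grip_width: 11.0
```

Release, rise, look.

Request:
step_arm(increments="0 0 0 0 0 0 0;0 0 0 0 0 0 0;0 0 0 0 0 0 0;0 0 0 0 0 -55 0;0 0 0 0 0 -110 0;0 0 0 -40 50 -150 0;0 0 0 -60 80 -150 0;0 0 0 -60 80 -150 0;0 0 0 -60 80 -150 0")

```text
time: 6.6
tool_pos: [525.2, 279.8, 242.0]
tcp_rot: [-3.137, 0.0, 1.57]
contact_force: [0.1, -0.4, -0.4]
grip_width: 46.1
```

```bash
python3 - <<'E'
from h import *
o=snap('wrist','w4');plan([549,311.6,85],np.pi/2+.049);print(o['tool_pos'],o['grip_width'])
E
```

```text
turn [-0.005  0.    -0.049] shift [ 31.4  24.9 156.8] rows>= 3
[525.18897872 279.78225492 241.98312094] 46.1331601422924
```

View pics/w4.png

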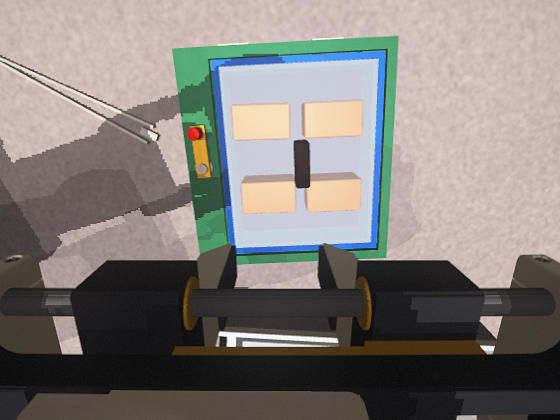

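```bash
python3 - <<'E'
from h import *
plan([530,-20,320],np.pi/2);plan([540,-350,320],np.pi/2)
E
```

```text
turn [-0.005  0.     0.   ] shift [-300.2    4.6  -78. ] rows>= 5
turn [-0.005  0.     0.   ] shift [-630.3   14.5  -77.9] rows>= 11
```

Request:
step_arm(increments="-0.004 0 0 -60 1 -40 0;-0.004 0 0 -300 5 -78 0;-0.004 0 0 -300 5 -78 0;-0.004 0 0 -300 5 -78 0;-0.004 0 0 -300 5 -78 0;-0.004 0 0 -300 5 -78 0;-0.004 0 0 -300 5 -78 0;-0.004 0 0 -300 5 -78 0")

```text
time: 7.65
tool_pos: [530.8, -18.1, 320.2]
tcp_rot: [3.141, -0.001, 1.573]
contact_force: [0.3, 0.1, 1.0]
grip_width: 45.5
```

```bash
python3 - <<'E'
from h import *
o=snap('wrist','w5');print(o['tool_pos'],o['tcp_rot'])
E
```

```text
[530.81031954 -18.14436669 320.15543178] [ 3.14148834e+00 -6.45475091e-04  1.57338339e+00]
```

Request:
step_arm(increments="0 0 0 -330 10 0 0;0 0 0 -330 10 0 0;0 0 0 -330 10 0 0;0 0 0 -330 10 0 0;0 0 0 -330 10 0 0;0 0 0 -330 10 0 0;0 0 0 -330 10 0 0;0 0 0 -330 10 0 0")

```text
time: 8.7
tool_pos: [541.8, -347.8, 320.8]
tcp_rot: [3.14, -0.001, 1.573]
contact_force: [0.4, 0.2, -0.0]
grip_width: 45.6
```

```bash
python3 - <<'E'
from h import *
o=snap('wrist','w6');print(o['tool_pos'],o['tcp_rot'])
E
```

```text
[ 541.75011079 -347.83015791  320.75849413] [ 3.14048805e+00 -7.83090362e-04  1.57314146e+00]
```

View pics/w5.png

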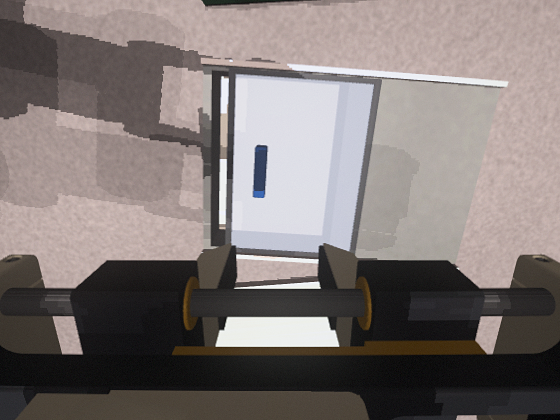

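View pics/w6.png

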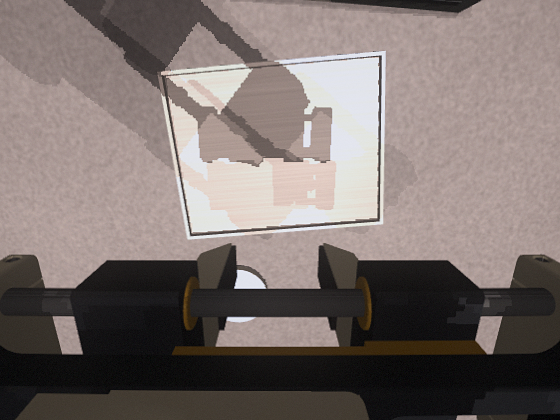

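```bash
python3 - <<'E'
from h import *
up('w5',195,50,320,220,2.5)
from scipy.optimize import least_squares
cor=[(-150,120),(150,120),(150,-120),(-150,-120)];ob=[(162,72),(385,52),(383,222),(189,238)]
tp=[(331,144),(402,138),(416,227),(343,234)]; tp=[tp[0],tp[1],tp[2],tp[3]]
tc=[(150,120),(150,-120),(-150,-120),(-150,120)]
for name,c,o,fn in(('w6',cor,ob,'w6'),('t0',tc,tp,'t0')):
  def f(p):
    Rz=R.from_euler('z',p[2]).as_matrix();return np.concatenate([proj(fn,Rz@[*a,14]+[p[0],p[1],p[3]])[0]-b for a,b in zip(c,o)])
  s=least_squares(f,[540,-324,0.07,0]);print(name,s.x.round(3),s.fun.round(1))
def f(p):
    r=[];Rz=R.from_euler('z',p[2]).as_matrix()
    for c,o,fn in((cor,ob,'w6'),(tc,tp,'t0')): r+=[proj(fn,Rz@[*a,14]+[p[0],p[1],p[3]])[0]-b for a,b in zip(c,o)]
    return np.concatenate(r)
s=least_squares(f,[540,-324,0.07,0]);print('both',s.x.round(3),s.fun.round(1))
E
```

```text
w6 [ 5.46205e+02 -3.23917e+02  8.50000e-02 -7.98500e+00] [-1.   0.1  0.4  0.1 -0.5  0.5  1.1 -0.7]
t0 [ 5.47800e+02 -3.31986e+02  7.10000e-02 -3.13100e+01] [ 0.   0.7  0.5 -0.2  0.2 -0.4 -0.7 -0.1]
both [ 5.45684e+02 -3.24298e+02  8.30000e-02 -8.55600e+00] [-1.   0.2  0.1  0.7 -1.1  0.8  0.7 -0.8 -1.8 -0.3 -0.3 -2.1  0.7 -1.
 -1.3  0.2]
```

View pics/w5_z195_50.png

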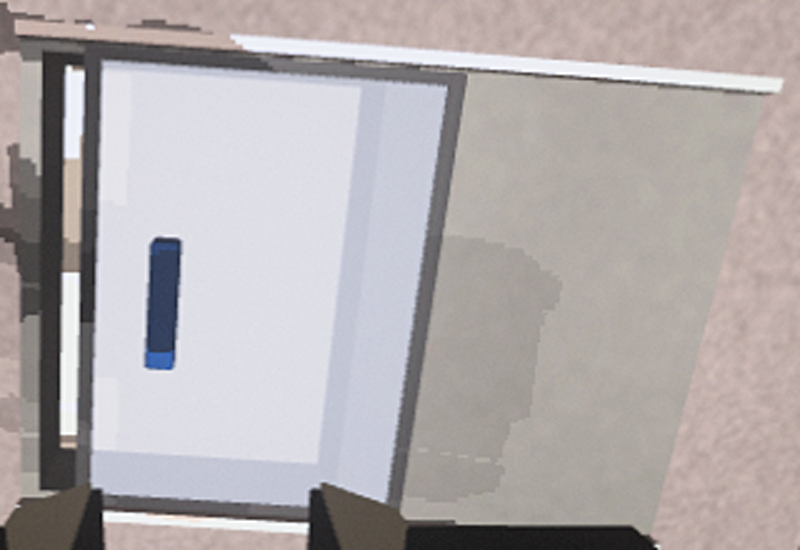

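```bash
python3 - <<'E'
from h import *
plan([549,311,200],np.pi/2+.049)
E
```

```text
turn [ 0.001 -0.    -0.046] shift [658.8   8.8 121.3] rows>= 11
```

Request:
step_arm(increments="0 0 -0.046 659 9 121 0;0 0 -0.046 659 9 121 0;0 0 -0.046 659 9 121 0;0 0 -0.046 659 9 121 0;0 0 -0.046 659 9 121 0;0 0 -0.046 659 9 121 0;0 0 -0.046 659 9 121 0;0 0 -0.046 659 9 121 0;0 0 -0.046 659 9 121 0;0 0 -0.046 659 9 121 0;0 0 -0.046 659 9 121 0;0 0 -0.046 659 9 121 0;0 0 -0.046 659 9 121 0;0 0 -0.046 659 9 121 0")

```text
time: 10.5
tool_pos: [550.2, 308.1, 200.4]
tcp_rot: [3.14, -0.0, 1.616]
contact_force: [0.8, 0.3, -0.1]
grip_width: 46.0
```

```bash
python3 - <<'E'
from h import *
o=snap('wrist','w7');plan([549,311,86],np.pi/2+.049);print(o['tool_pos'],o['tcp_rot'])
g=proj('w7',[549,311.6,87])[0];print(g)
up('w7',180,60,220,200,3)
E
```

```text
turn [ 0.002 -0.    -0.004] shift [  3.1  -1.5 114.3] rows>= 2
[550.2488883  308.0864437  200.38481122] [ 3.13972637e+00 -8.94382764e-05  1.61592957e+00]
[274.87162509 206.9587574 ]
```

View pics/w7_z180_60.png

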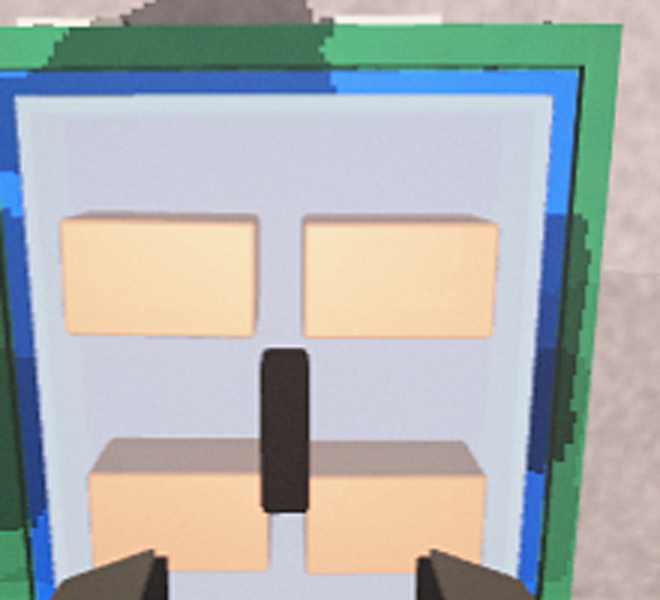

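Request:
step_arm(increments="0 0 -0.003 3 -1.5 50 0;0 0 -0.003 3 -1.5 95 0;0 0 -0.003 3 -1.5 114 0;0 0 -0.003 3 -1.5 114 0;0 0 -0.003 3 -1.5 114 -1;0 0 -0.003 3 -1.5 114 -1;0 0 -0.003 3 -1.5 114 -1;0 0 -0.003 3 -1.5 114 -1;0 0 -0.003 3 -1.5 114 -1;0 0 -0.003 3 -1.5 114 -1")

```text
time: 11.8
tool_pos: [548.8, 311.8, 85.8]
tcp_rot: [3.14, 0.0, 1.62]
contact_force: [-0.3, -1.8, 1.7]
grip_width: 13.6
```

Lift straight, slowly.

Request:
step_arm(increments="0 0 0 0 0 -4 -1;0 0 0 0 0 -8 -1;0 0 0 0 0 -14 -1;0 0 0 0 0 -30 -1;0 0 0 0 0 -60 -1;0 0 0 0 0 -100 -1;0 0 0 0 0 -130 -1;0 0 0 0 0 -130 -1;0 0 0 0 0 -130 -1")

```text
time: 12.92
tool_pos: [548.0, 311.6, 214.6]
tcp_rot: [-3.141, 0.001, 1.62]
contact_force: [0.3, -1.0, -3.1]
grip_width: 13.5
```

```bash
python3 - <<'E'
from h import *
o=snap('wrist','w8');plan([546,-324,215],np.pi/2+.083);print(o['tool_pos'],o['contact_force'])
E
```

```text
turn [-0.002  0.001 -0.034] shift [-6.347e+02 -3.290e+01 -3.000e-01] rows>= 11
[547.98908447 311.58661491 214.60437313] [ 0.28340192 -1.02489995 -3.09017926]
```

View pics/w8.png

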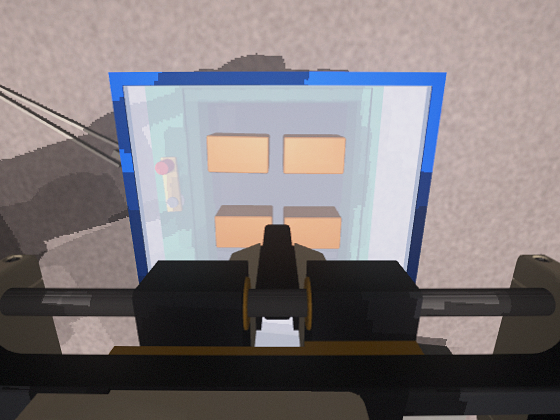

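Request:
step_arm(increments="0 0 0 -20 -1 0 -1;0 0 -0.01 -60 -3 0 -1;0 0 -0.01 -105 -5 0 -1;0 0 -0.01 -150 -8 0 -1;0 0 -0.01 -195 -10 0 -1;0 0 -0.01 -240 -12 0 -1;0 0 -0.02 -285 -15 0 -1;0 0 -0.02 -330 -17 0 -1;0 0 -0.02 -375 -19 0 -1;0 0 -0.02 -420 -22 0 -1;0 0 -0.03 -465 -24 0 -1;0 0 -0.03 -510 -26 0 -1;0 0 -0.034 -555 -29 0 -1;0 0 -0.034 -595 -31 0 -1;0 0 -0.034 -620 -32 0 -1;0 0 -0.034 -635 -33 0 -1;0 0 -0.034 -635 -33 0 -1;0 0 -0.034 -635 -33 0 -1")

```text
time: 15.22
tool_pos: [546.6, -323.0, 215.4]
tcp_rot: [3.141, -0.001, 1.654]
contact_force: [0.2, 0.5, -2.6]
grip_width: 14.0
```

```bash
python3 - <<'E'
from h import *
o=snap('wrist','w9');snap('top','t9');plan([546,-324,35],np.pi/2+.083);print(o['tool_pos'],o['contact_force'],o['grip_width'])
E
```

```text
turn [ 0.001 -0.     0.001] shift [ -1.1  -1.2 180.7] rows>= 3
[ 546.6182348  -323.00608143  215.38406195] [ 0.21847308  0.48792559 -2.60201055] 14.02830167054791
```

View pics/w9.png

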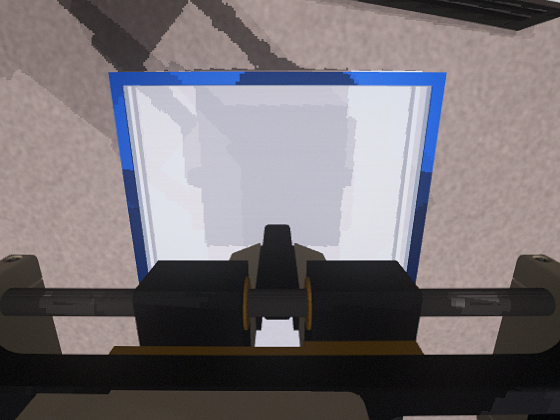

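Request:
step_arm(increments="0 0 0 -1 -1 40 -1;0 0 0 -1 -1 80 -1;0 0 0 -1 -1 120 -1;0 0 0 -1 -1 145 -1;0 0 0 -1 -1 155 -1;0 0 0 -1 -1 160 -1;0 0 0 -1 -1 160 -1")

```text
time: 16.2
tool_pos: [546.4, -325.2, 56.4]
tcp_rot: [3.14, 0.001, 1.654]
contact_force: [-0.2, -0.6, -1.1]
grip_width: 13.9
```

```bash
python3 - <<'E'
from h import *
o=snap('wrist','w10');plan([546,-324,35.5],np.pi/2+.083);print(o['tool_pos'],o['contact_force'],o['grip_width'])
E
```

```text
turn [0.002 0.001 0.   ] shift [ 1.4 -0.5 21.1] rows>= 1
[ 546.42095882 -325.16024406   56.356249  ] [-0.16129861 -0.58909413 -1.12800033] 13.939774855666126
```

View pics/w10.png

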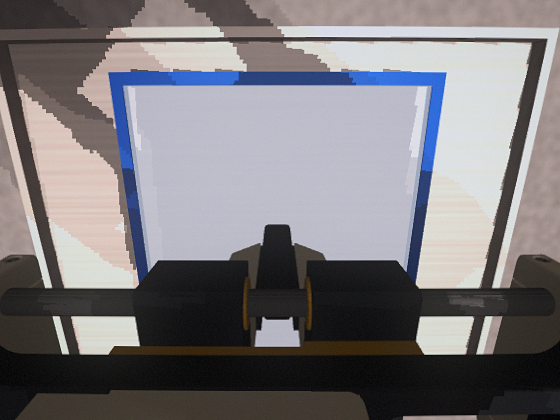

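```bash
python3 - <<'E'
from h import *
Rz=R.from_euler('z',.083).as_matrix()
for n,p,z in(('pTL',(109,72),31.4),('pTR',(446,72),31.4),('tTL',(8,44),4),('tTR',(530,42),4),('tTLo',(0,34),14),('tTRo',(556,28),14)):
  X=at_z('w10',p,z);print(n,X.round(1),(Rz.T@(X-[546,-324,0])).round(1))
E
```

```text
pTL [ 458.4 -233.6   31.4] [-79.8  97.4  31.4]
pTR [ 619.6 -220.    31.4] [82.  97.5 31.4]
tTL [ 389.3 -221.3    4. ] [-147.6  115.3    4. ]
tTR [ 676.4 -196.3    4. ] [140.5 116.5   4. ]
tTLo [ 393.8 -218.1   14. ] [-142.9  118.2   14. ]
tTRo [ 680.8 -191.1   14. ] [145.3 121.3  14. ]
```

Request:
step_arm(increments="0 0 0 0 0 8 -1;0 0 0 0 0 15 -1;0 0 0 0 0 19 -1;0 0 0 0 0 21.5 -1;0 0 0 0 0 21.5 -1;0 0 0 0 0 21.5 -1")

```text
time: 17.0
tool_pos: [546.1, -325.1, 34.1]
tcp_rot: [3.14, 0.0, 1.654]
contact_force: [0.1, 0.0, -2.6]
grip_width: 14.0
```

Request:
step_arm(increments="0 0 0 0 0 1 -1;0 0 0 0 0 1 -1;0 0 0 0 0 1 0;0 0 0 0 0 1 0;0 0 0 0 0 1 0;0 0 0 0 0 1 0;0 0 0 0 0 -40 0;0 0 0 0 0 -100 0;0 0 0 0 0 -160 0;0 0 0 0 0 -220 0;0 0 0 0 0 -260 0;0 0 0 0 0 -260 0")

```text
time: 18.5
tool_pos: [546.7, -325.8, 298.3]
tcp_rot: [3.135, 0.005, 1.654]
contact_force: [-0.8, -1.0, -0.6]
grip_width: 45.7
```

```bash
python3 - <<'E'
from h import *
o=snap('wrist','w11');plan([460,-10,250],np.pi/2);print(o['tool_pos'],o['contact_force'],o['grip_width'])
up('w5',195,50,320,220,2.5)
E
```

```text
turn [0.003 0.002 0.083] shift [321.4 -59.7  44.5] rows>= 6
[ 546.70094121 -325.77583003  298.25433577] [-0.7923673  -0.99845278 -0.56920829] 45.718138823836945
```

View pics/w11.png

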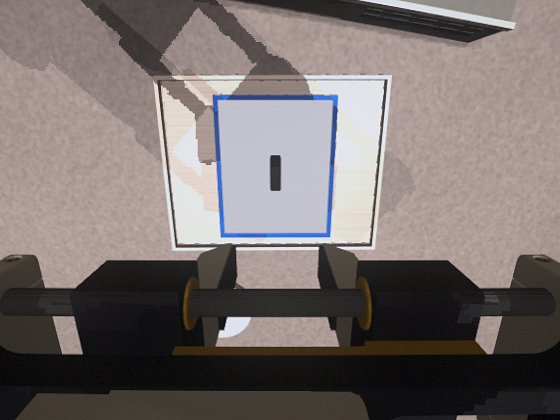

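Request:
step_arm(increments="0 0 0.083 297 -70 0 0;0 0 0.083 297 -70 0 0;0 0 0.083 297 -70 0 0;0 0 0.083 297 -70 0 0;0 0 0.083 297 -70 0 0;0 0 0.083 297 -70 0 0;0 0 0.083 297 -70 0 0;0 0 0.083 297 -70 0 0")

```text
time: 19.55
tool_pos: [451.5, -35.8, 293.2]
tcp_rot: [-3.141, -0.0, 1.569]
contact_force: [-0.1, -0.8, -0.9]
grip_width: 45.9
```

```bash
python3 - <<'E'
from h import *
o=snap('wrist','w12');print(o['tool_pos'],o['tcp_rot'],o['grip_width'])
up('w12',240,30,320,220,2.5)
E
```

```text
[451.50925142 -35.82622558 293.19727933] [-3.14124893e+00 -2.23917760e-04  1.56939425e+00] 45.874952731438796
```

View pics/w12_z240_30.png

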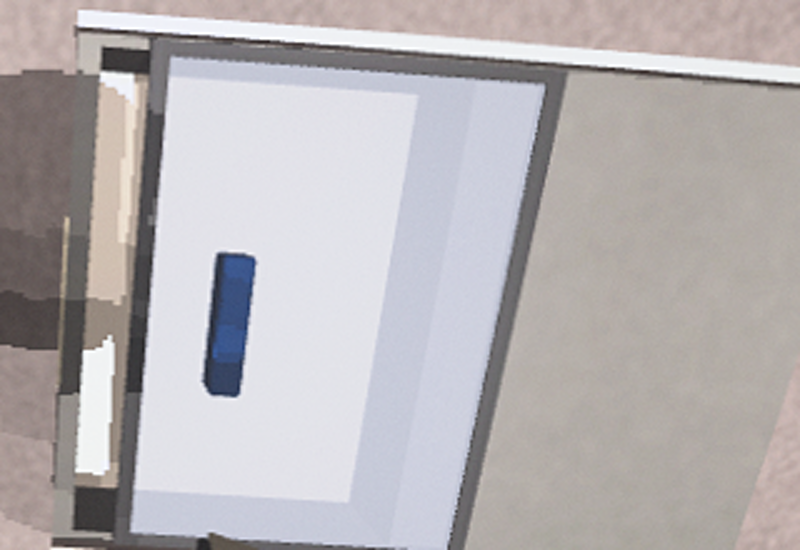

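```bash
python3 - <<'E'
from h import *
a=lambda x,y:('w5',(x/2.5+195-.3,y/2.5+50-.3)); b=lambda x,y:('w12',(x/2.5+240-.3,y/2.5+30-.3))
def pr(n,X): print(n,np.round(X,1))
for n,p,q in [('handle',a(163,298),b(233,323)),('hFL',a(88,43),b(152,40)),('hBL',a(467,72),b(566,73)),('railF',a(17,20),b(80,12)),('hTL',a(181,240),b(254,255)),('hTR',a(150,240),b(217,255))]:
  X,r=tri(p,q);pr(n,X);print(np.round(r,1))
F=at_z(*a(17,20),80);B=at_z(*a(783,80),80);pr('rail F,B',[F,B]);print('yaw',np.arctan2(*(B-F)[[1,0]]), np.linalg.norm(B-F))
F=at_z(*b(80,12),80);B=at_z(*b(800,69),80);pr('rail w12',[F,B]);print('yaw',np.arctan2(*(B-F)[[1,0]]))
F=at_z(*b(152,40),76);B=at_z(*b(122,545),76);pr('hatch front edge',[F,B]);print('yaw',np.arctan2(-(F-B)[0],(F-B)[1]))
F=at_z(*b(217,255),100);B=at_z(*b(205,385),100);print('handle yaw',np.arctan2(-(F-B)[0],(F-B)[1]))
E
```

```text
handle [511.5  -3.1  96.8]
[1.1 1.1]
hFL [476.8 111.   67.2]
[0.2 0.2]
hBL [651.   98.3  73.3]
[0.6 0.6]
railF [446.7 119.5  76.6]
[0.1 0.1]
hTL [519.8  24.1  92.4]
[0.2 0.2]
hTR [505.1  23.6  86.8]
[0. 0.]
rail F,B [[447.5 119.   80. ]
 [793.7  96.3  80. ]]
yaw -0.06552544173906967 346.96506161647926
rail w12 [[446.8 118.7  80. ]
 [745.6  99.3  80. ]]
yaw -0.0647562420221329
hatch front edge [[ 476.3  109.1   76. ]
 [ 466.1 -117.1   76. ]]
yaw -0.044820921982295224
handle yaw -0.0494247051074877
```

```bash
python3 - <<'E'
from h import *
plan([512,-3.5,103],np.pi/2-.064)
E
```

```text
turn [-0.    -0.     0.062] shift [ 32.5  60.4 190.3] rows>= 4
```

Request:
step_arm(increments="0 0 0.062 20 40 40 0;0 0 0.062 32.5 60.5 90 0;0 0 0.062 32.5 60.5 130 0;0 0 0.062 32.5 60.5 170 0;0 0 0.062 32.5 60.5 190 0;0 0 0.062 32.5 60.5 190 0;0 0 0.062 32.5 60.5 190 -1;0 0 0.062 32.5 60.5 190 -1;0 0 0.062 32.5 60.5 190 -1;0 0 0.062 32.5 60.5 190 -1;0 0 0.062 32.5 60.5 190 -1")

```text
time: 20.98
tool_pos: [512.1, -2.4, 104.6]
tcp_rot: [3.14, -0.0, 1.509]
contact_force: [-1.0, -1.1, 4.8]
grip_width: 13.7
```

Request:
step_arm(increments="0 0 0 0 8 0 -1;0 0 0 0 22 0 -1;0 0 0 0 40 0 -1;0 0 0 0 60 0 -1;0 0 0 0 80 0 -1;0 0 0 0 100 0 -1;0 0 0 0 115 0 -1;0 0 0 0 125 0 -1;0 0 0 0 132 0 -1;0 0 0 0 136 0 -1;0 0 0 0 136 0 -1")

```text
time: 22.35
tool_pos: [648.6, -11.3, 104.6]
tcp_rot: [3.138, 0.0, 1.509]
contact_force: [2.0, -3.0, 3.7]
grip_width: 13.5
```

Request:
step_arm(increments="0 0 0 0 3 0 -1;0 0 0 0 6 0 -1;0 0 0 0 9 0 -1;0 0 0 0 12 0 -1;0 0 0 0 12 0 -1")

```text
time: 22.98
tool_pos: [653.1, -11.5, 104.4]
tcp_rot: [-3.126, 0.001, 1.509]
contact_force: [-27.2, -2.5, 21.0]
grip_width: 14.1
```

Request:
step_arm(increments="0 0 0 0 -7 0 -1;0 0 0 0 -7 0 -0.2;0 0 0 0 -7 0 -0.2;0 0 0 0 -7 0 -0.2;0 0 0 0 -7 0 -0.2;0 0 0 0 -7 -50 -0.2;0 0 0 0 -60 -110 -0.2;0 0 0 0 -120 -160 0.1;0 0 0 -40 -180 -200 0.1;0 0 0 -40 -180 -200 0.1;0 0 0 -40 -180 -200 0.1")

```text
time: 24.35
tool_pos: [476.6, -41.0, 306.9]
tcp_rot: [3.135, 0.001, 1.507]
contact_force: [0.1, -0.2, 0.4]
grip_width: 50.4
```

```bash
python3 - <<'E'
from h import *
o=snap('wrist','w13');print(o['tool_pos'],o['tcp_rot'],o['contact_force'],o['grip_width'],o['time'])
up('w13',200,0,360,260,2.2)
E
```

```text
[476.57889984 -41.04898868 306.86280742] [3.13532106e+00 9.77372452e-04 1.50730101e+00] [ 0.10812787 -0.20328385  0.44463215] 50.35589221454701 24.35
```

View pics/w13.png

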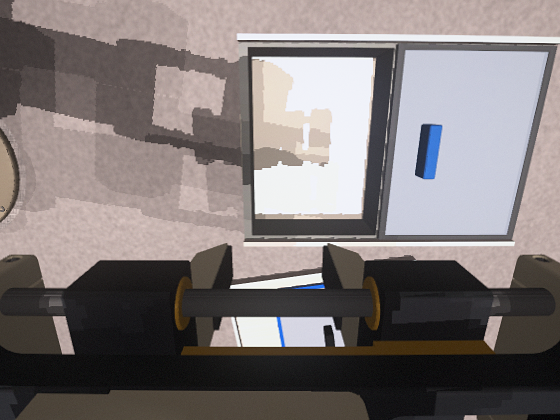

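View pics/w13_z200_0.png

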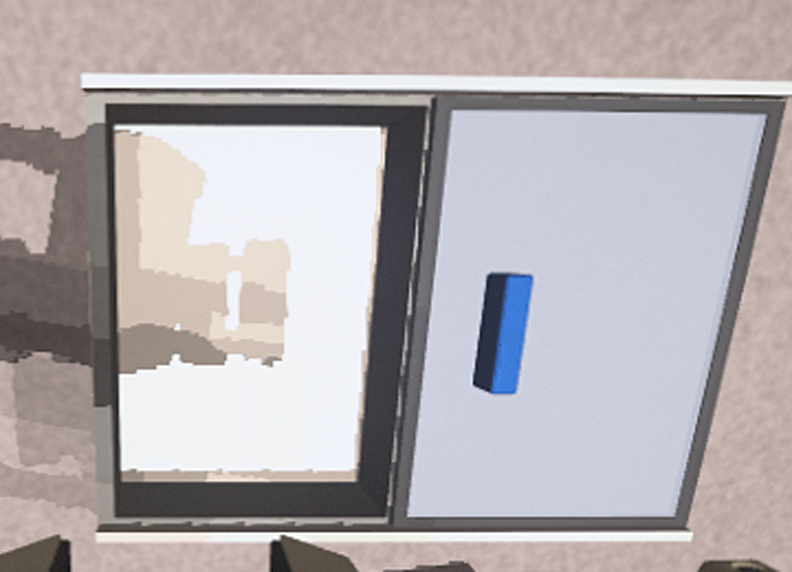

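```bash
python3 - <<'E'
from h import *
Rz=R.from_euler('z',-.064).as_matrix();c=np.array([529,-5.5,0])
q=lambda x,y:('w13',(x/2.2+200-.3,y/2.2-.3))
for n,p,z in(('fTL',(113,124),6),('fTR',(385,126),6),('fBR',(357,482),6),('fBL',(120,482),6),('wTL',(107,105),70),('wTR',(432,105),70),('wBR',(390,518),70),('wBL',(113,516),70),('railFL',(82,74),80),('railFR',(97,530),80),('handle',(515,330),100)):
  print(n,(Rz.T@(at_z(*q(*p),z)-c)).round(1))
plan([470,300,300],np.pi)
E
```

```text
fTL [-80.9 109.    6. ]
fTR [ 78.  108.5   6. ]
fBR [  79.3 -112.     6. ]
fBL [ -81.4 -111.8    6. ]
wTL [-79.2 107.7  70. ]
wTR [ 81.7 108.4  70. ]
wBR [  81.7 -112.    70. ]
wBL [ -81.4 -110.4   70. ]
railFL [-90.  119.3  80. ]
railFR [ -90.  -114.9   80. ]
handle [124.2   1.4 100. ]
turn [ 0.003  0.004 -1.634] shift [339.5 -28.8   5.1] rows>= 9
```

```bash
python3 - <<'E'
from h import *
plan([550,310,270],np.pi+.049)
E
```

```text
turn [ 0.003  0.004 -1.683] shift [354.5  50.3  35.4] rows>= 9
```

Request:
step_arm(increments="0.003 0.004 -1.683 354 50 35 0;0.003 0.004 -1.683 354 50 35 0;0.003 0.004 -1.683 354 50 35 0;0.003 0.004 -1.683 354 50 35 0;0.003 0.004 -1.683 354 50 35 0;0.003 0.004 -1.683 354 50 35 0;0.003 0.004 -1.683 354 50 35 0;0.003 0.004 -1.683 354 50 35 0;0.003 0.004 -1.683 354 50 35 0;0.003 0.004 -1.683 354 50 35 0;0.003 0.004 -1.683 354 50 35 0;0.003 0.004 -1.683 354 50 35 0")

```text
time: 25.9
tool_pos: [549.3, 310.0, 268.7]
tcp_rot: [3.141, -0.004, -3.093]
contact_force: [-0.2, -0.0, 0.5]
grip_width: 46.1
```

```bash
python3 - <<'E'
from h import *
o=snap('wrist','w14');print(o['tool_pos'],o['tcp_rot'],o['contact_force'],o['grip_width'],o['time'])
E
```

```text
[549.33884464 310.0324329  268.6998882 ] [ 3.14079504 -0.00374284 -3.09327675] [-0.1699625  -0.01507682  0.47481721] 46.06125374365344 25.9
```

View pics/w14.png

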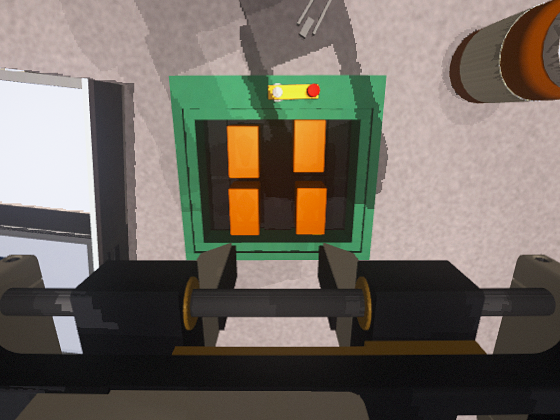

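```bash
cat >> h.py <<'E'
def blocks(fn,roi,z=48,thr=150,save=True,lum=200):
    im=cv2.imread('pics/'+fn+'.png');m=np.zeros(im.shape[:2],np.uint8);x,y,w,h=roi
    hsv=cv2.cvtColor(im,cv2.COLOR_BGR2HSV);g=cv2.inRange(hsv,(5,thr,lum),(25,255,255));m[y:y+h,x:x+w]=g[y:y+h,x:x+w]
    cs,_=cv2.findContours(m,cv2.RETR_EXTERNAL,cv2.CHAIN_APPROX_NONE);out=[]
    for c in cs:
        if cv2.contourArea(c)<300: continue
        P=np.array([at_z(fn,(p[0][0],p[0][1]),z)[:2] for p in c],np.float32);r=cv2.minAreaRect(P)
        (cx,cy),(a,b),t=r
        if a<b:a,b,t=b,a,t-90
        t=(t+90)%180-90
        out.append((cx,cy,a,b,np.radians(t)));print('c %.1f %.1f size %.1f %.1f yaw %.3f'%out[-1])
    return out
E
python3 - <<'E'
from h import *
blocks('w14',(185,110,190,140))
up('w14',180,70,210,190,3)
Rz=R.from_euler('z',.049).as_matrix()
for x in(-37,37):
  for y in(-40,40): print(x,y,(Rz@[x,y,0])[:2]+[549,310])
E
```

```text
c 586.6 271.5 size 57.0 33.5 yaw 0.048
c 581.4 352.3 size 56.9 33.6 yaw 0.049
c 514.9 269.3 size 57.7 33.5 yaw 0.046
c 504.5 344.2 size 57.0 33.8 yaw 0.049
-37 -40 [514.00362538 268.23573581]
-37 40 [510.08519385 348.13971502]
37 -40 [587.91480615 271.86028498]
37 40 [583.99637462 351.76426419]
```

View pics/w14_z180_70.png

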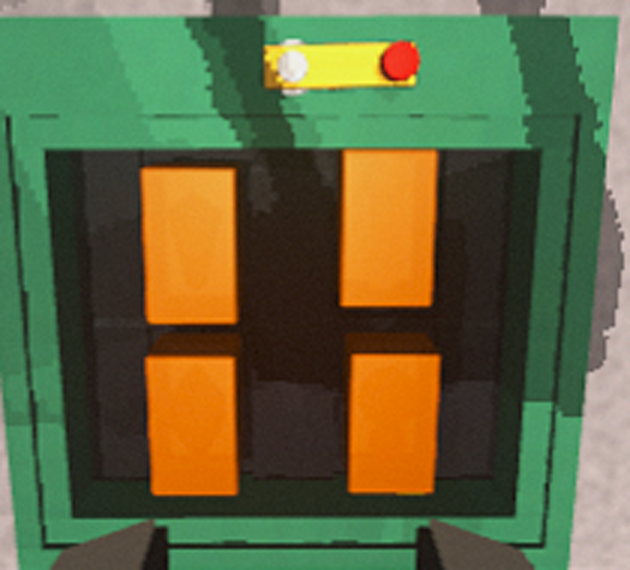

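```bash
python3 - <<'E'
from h import *
plan([586.6,271.5,140],np.pi+.049)
E
```

```text
turn [ 0.001 -0.004 -0.   ] shift [-35.8 -40.3 128.7] rows>= 3
```

Request:
step_arm(increments="0 0 0 -36 -40 30 0.1;0 0 0 -36 -40 80 0.1;0 0 0 -36 -40 129 0.1;0 0 0 -36 -40 129 0.1;0 0 0 -36 -40 129 0.1")

```text
time: 26.58
tool_pos: [587.9, 272.3, 142.1]
tcp_rot: [3.14, -0.0, -3.092]
contact_force: [0.2, 0.5, 0.4]
grip_width: 50.3
```

```bash
python3 - <<'E'
from h import *
o=snap('wrist','w15');print(o['tool_pos'],o['tcp_rot'],o['grip_width']);blocks('w15',(100,0,400,250));plan([586.6,271.5,45],np.pi+.049)
E
```

```text
[587.89758923 272.27942602 142.14735509] [ 3.13986723e+00 -3.07741362e-04 -3.09169323e+00] 50.334766125047956
c 585.9 271.6 size 56.9 35.2 yaw 0.048
c 581.5 351.9 size 57.7 35.1 yaw 0.048
c 514.7 269.3 size 58.6 35.1 yaw 0.049
c 504.6 343.9 size 57.9 35.1 yaw 0.050
c 443.1 326.3 size 55.9 14.5 yaw -1.514
turn [0.002 0.001 0.001] shift [ 1.8 -1.1 97.8] rows>= 2
```

View pics/w15.png

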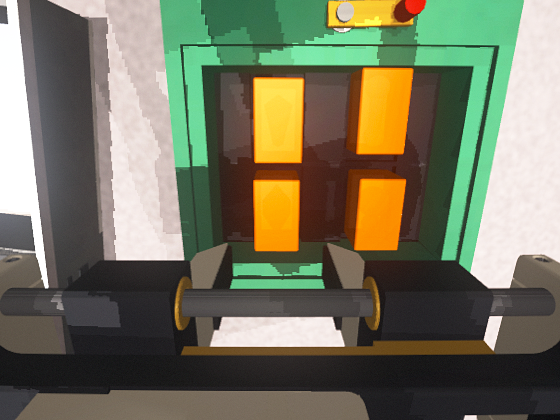

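Request:
step_arm(increments="0.002 0 0 1.5 -1 45 0.1;0.002 0 0 1.5 -1 80 0.1;0.002 0 0 1.5 -1 97.5 0.1;0.002 0 0 1.5 -1 97.5 0.1;0.002 0 0 1.5 -1 97.5 -1;0.002 0 0 1.5 -1 97.5 -1;0.002 0 0 1.5 -1 97.5 -1;0.002 0 0 1.5 -1 97.5 -1;0.002 0 0 1.5 -1 85 -1;0.002 0 0 1.5 -1 50 -1;0.002 0 0 1.5 -1 0 -1;0.002 0 0 1.5 -1 -30 -1;0.002 0 0 1.5 -1 -30 -1;0.002 0 0 1.5 -1 -30 -1")

```text
time: 28.38
tool_pos: [584.7, 270.4, 168.8]
tcp_rot: [-3.14, -0.005, -3.091]
contact_force: [-0.1, 0.7, -0.9]
grip_width: 36.1
```

```bash
python3 - <<'E'
from h import *
o=snap('wrist','w16');print(o['tool_pos'],o['contact_force'],o['grip_width']);plan([561.9,-57.2,170],np.pi-.064)
E
```

```text
[584.7090237  270.43766277 168.80087064] [-0.08893171  0.66546139 -0.94074286] 36.08571823958532
turn [-0.002 -0.006  0.114] shift [  39.1 -326.1   -0.9] rows>= 6
```

View pics/w16.png

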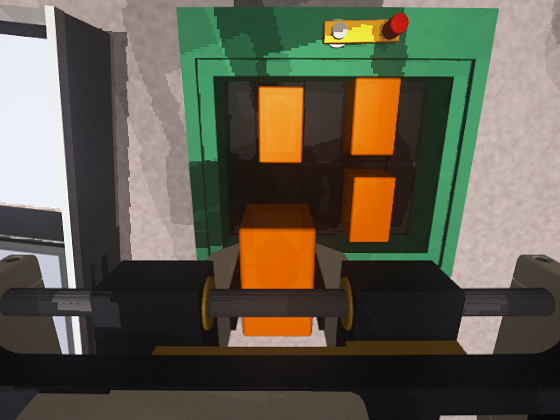

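Request:
step_arm(increments="0 0 0.01 5 -40 0 -1;0 0 0.03 12 -95 0 -1;0 0 0.05 18 -150 0 -1;0 0 0.07 24 -205 0 -1;0 0 0.09 31 -260 0 -1;0 0 0.114 37 -305 0 -1;0 -0.003 0.114 39 -326 0 -1;0 -0.003 0.114 39 -326 0 -1;0 -0.003 0.114 39 -326 0 -1")

```text
time: 29.55
tool_pos: [562.5, -56.0, 169.5]
tcp_rot: [-3.141, -0.002, 3.078]
contact_force: [-0.2, 0.1, -1.1]
grip_width: 35.9
```

```bash
python3 - <<'E'
from h import *
o=snap('wrist','w17');print(o['tool_pos'],o['tcp_rot'],o['contact_force'],o['grip_width']);plan([561.9,-57.2,46],np.pi-.064)
E
```

```text
[562.45668324 -56.03981022 169.48611881] [-3.14100091e+00 -2.13959915e-03  3.07800295e+00] [-0.23376071  0.07107274 -1.11043812] 35.912569011604305
turn [-0.001 -0.002  0.001] shift [  0.4  -1.4 123.7] rows>= 2
```

View pics/w17.png

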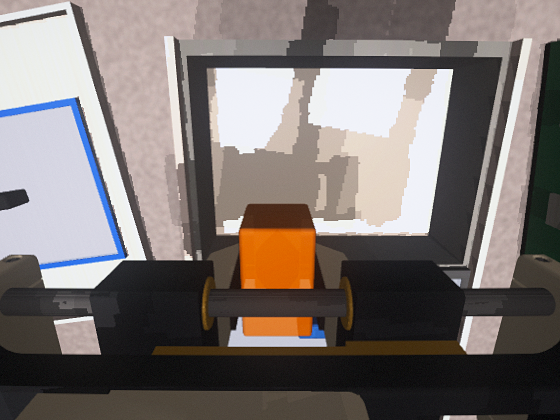

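Request:
step_arm(increments="0 0 0 0 -1 40 -1;0 0 0 0 -1 80 -1;0 0 0 0 -1 105 -1;0 0 0 0 -1 117 -1;0 0 0 0 -1 122 -1;0 0 0 0 -1 124 -1;0 0 0 0 -1 124 -1;0 0 0 0 -1 124 0.05;0 0 0 0 -1 124 0.05;0 0 0 0 -1 124 0.05;0 0 0 0 -1 90 0.05;0 0 0 0 -1 40 0.05;0 0 0 0 -1 -10 0.05;0 0 0 0 -1 -70 0.05;0 0 0 0 -1 -100 0.05;0 0 0 0 -1 -100 0.05")

```text
time: 31.6
tool_pos: [563.8, -57.9, 273.3]
tcp_rot: [-3.139, 0.006, 3.078]
contact_force: [0.0, 0.1, -0.5]
grip_width: 48.4
```

```bash
python3 - <<'E'
from h import *
o=snap('wrist','w18');print(o['tool_pos'],o['contact_force'],o['grip_width']);blocks('w18',(100,0,400,250));plan([581.5,352,200],np.pi+.049)
E
```

```text
[563.83728092 -57.92069325 273.33883957] [ 0.03564041  0.06582534 -0.53907901] 48.36109341024479
c 564.2 -58.5 size 56.9 33.9 yaw -0.063
turn [-0.002  0.002 -0.113] shift [  7.7 410.2  70.4] rows>= 7
```

View pics/w18.png

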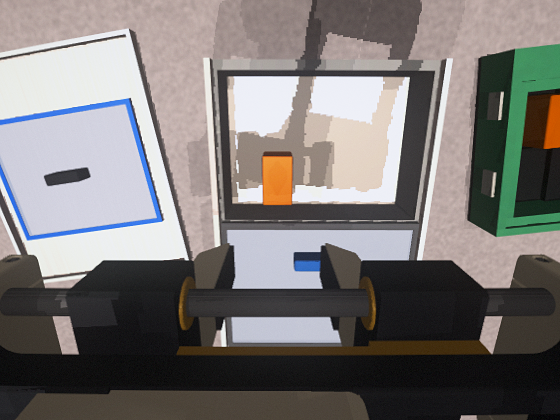

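Request:
step_arm(increments="0 0 -0.113 8 410 70 0.1;0 0 -0.113 8 410 70 0.1;0 0 -0.113 8 410 70 0.1;0 0 -0.113 8 410 70 0.1;0 0 -0.113 8 410 70 0.1;0 0 -0.113 8 410 70 0.1;0 0 -0.113 8 410 70 0.1;0 0 -0.113 8 410 70 0.1;0 0 -0.113 8 410 70 0.1;0 0 -0.113 8 410 70 0.1")

```text
time: 32.9
tool_pos: [581.2, 350.5, 199.7]
tcp_rot: [-3.14, -0.001, -3.094]
contact_force: [0.5, -0.4, 0.2]
grip_width: 50.2
```

```bash
python3 - <<'E'
from h import *
o=snap('wrist','w19');print(o['tool_pos'],o['tcp_rot'],o['grip_width']);b=blocks('w19',(60,0,460,250))
plan([581.5,352,45],np.pi+.049)
E
```

```text
[581.2211927  350.48385179 199.73863335] [-3.13986289e+00 -8.34759519e-04 -3.09400478e+00] 50.244242159735876
c 581.4 352.4 size 57.9 35.4 yaw 0.043
c 514.9 269.8 size 59.0 35.0 yaw 0.044
c 504.5 344.3 size 58.0 35.4 yaw 0.048
c 444.7 318.2 size 52.2 14.5 yaw -1.506
turn [-0.001 -0.    -0.002] shift [ -0.3   1.7 155.1] rows>= 3
```

View pics/w19.png

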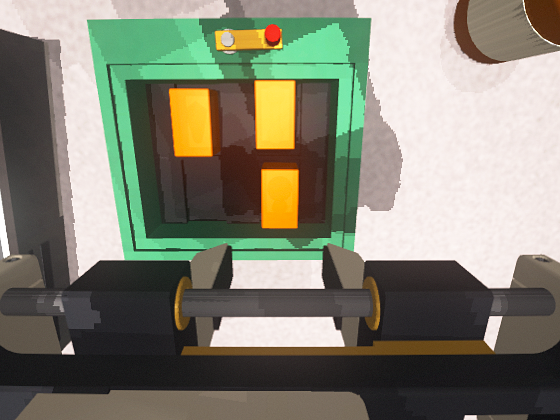

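Request:
step_arm(increments="0 0 0 0 1.5 45 0.1;0 0 0 0 1.5 95 0.1;0 0 0 0 1.5 135 0.1;0 0 0 0 1.5 154 0.1;0 0 0 0 1.5 154.5 0.1;0 0 0 0 1.5 154.5 -1;0 0 0 0 1.5 154.5 -1;0 0 0 0 1.5 154.5 -1;0 0 0 0 1.5 154.5 -1;0 0 0 0 1.5 140 -1;0 0 0 0 1.5 100 -1;0 0 0 0 1.5 55 -1;0 0 0 0 1.5 30 -1;0 0 0 0 1.5 30 -1;0 0 0 0 1.5 30 -1")

```text
time: 34.83
tool_pos: [580.2, 353.1, 168.6]
tcp_rot: [-3.139, -0.002, -3.092]
contact_force: [-0.6, 0.0, -1.1]
grip_width: 35.6
```

```bash
python3 - <<'E'
from h import *
o=snap('wrist','w20');print(o['tool_pos'],o['tcp_rot'],o['contact_force'],o['grip_width']);plan([568,38.6,170],np.pi-.064)
E
```

```text
[580.18193394 353.07034037 168.6367191 ] [-3.13947262e+00 -2.44196506e-03 -3.09233366e+00] [-0.62656439  0.0114668  -1.0621894 ] 35.562760447266484
turn [-0.003 -0.003  0.113] shift [  27.5 -313.4   -1. ] rows>= 6
```

View pics/w20.png

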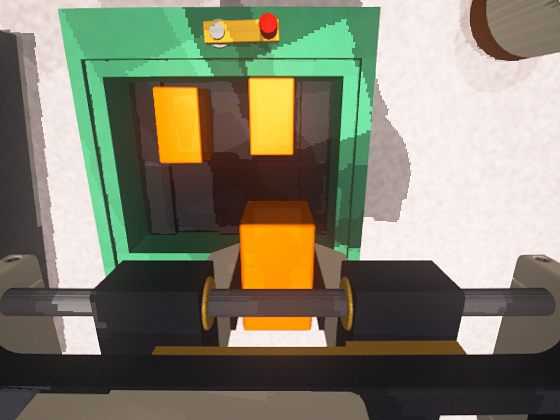

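Request:
step_arm(increments="0 0 0.01 4 -40 0 -1;0 0 0.03 9 -95 0 -1;0 0 0.05 14 -150 0 -1;0 0 0.08 19 -205 0 -1;0 0 0.1 24 -260 0 -1;0 0 0.113 26 -295 0 -1;-0.001 -0.001 0.113 27 -313 0 -1;-0.001 -0.001 0.113 27 -313 0 -1;-0.001 -0.001 0.113 27 -313 0 -1")

```text
time: 36.0
tool_pos: [569.2, 40.7, 169.9]
tcp_rot: [3.141, 0.0, 3.079]
contact_force: [0.4, -0.2, -1.0]
grip_width: 35.9
```

```bash
python3 - <<'E'
from h import *
o=snap('wrist','w21');print(o['tool_pos'],o['tcp_rot'],o['contact_force'],o['grip_width']);plan([568,38.6,46],np.pi-.064)
E
```

```text
[569.22839152  40.70567115 169.94195199] [3.14130973e+00 9.96567151e-05 3.07893239e+00] [ 0.43479701 -0.15262001 -1.00013864] 35.87928038142994
turn [0.    0.    0.002] shift [  1.2  -2.4 124.1] rows>= 2
```

View pics/w21.png

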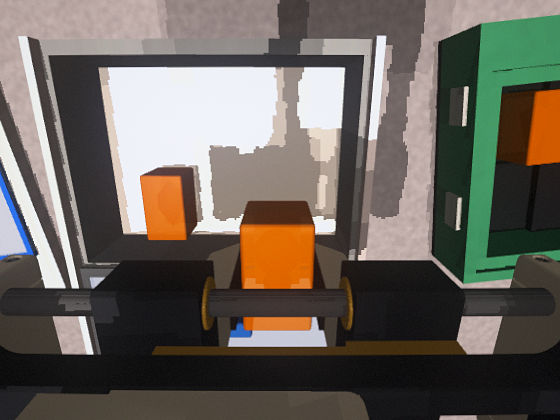

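Request:
step_arm(increments="0 0 0 1 -2 40 -1;0 0 0 1 -2 80 -1;0 0 0 1 -2 105 -1;0 0 0 1 -2 117 -1;0 0 0 1 -2 122 -1;0 0 0 1 -2 124.5 -1;0 0 0 1 -2 124.5 -1;0 0 0 1 -2 124.5 0.05;0 0 0 1 -2 124.5 0.05;0 0 0 1 -2 124.5 0.05;0 0 0 1 -2 90 0.05;0 0 0 1 -2 40 0.05;0 0 0 1 -2 -10 0.05;0 0 0 1 -2 -70 0.05;0 0 0 1 -2 -100 0.05;0 0 0 1 -2 -100 0.05")

```text
time: 38.05
tool_pos: [569.2, 37.4, 273.0]
tcp_rot: [-3.141, 0.007, 3.078]
contact_force: [1.3, -0.2, -1.0]
grip_width: 47.9
```

```bash
python3 - <<'E'
from h import *
o=snap('wrist','w22');print(o['tool_pos'],o['tcp_rot'],o['grip_width']);blocks('w22',(60,0,400,250));plan([515,269.5,200],np.pi+.047)
E
```

```text
[569.18961828  37.41461626 273.04365742] [-3.14129518  0.00655205  3.07778511] 47.85717038874316
c 563.6 -58.3 size 56.9 33.9 yaw -0.065
c 568.5 37.7 size 57.0 33.8 yaw -0.072
turn [-0.     0.002 -0.111] shift [ 68.2 228.2  70.6] rows>= 4
```

View pics/w22.png

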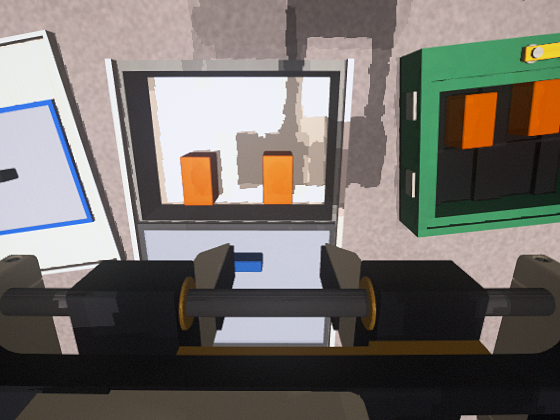

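Second block placed flat. Third: the one at about (515, 269.5).

Request:
step_arm(increments="0 0 -0.111 68 228 70 0.1;0 0 -0.111 68 228 70 0.1;0 0 -0.111 68 228 70 0.1;0 0 -0.111 68 228 70 0.1;0 0 -0.111 68 228 70 0.1;0 0 -0.111 68 228 70 0.1;0 0 -0.111 68 228 70 0.1;0 0 -0.111 68 228 70 0.1")

```text
time: 39.1
tool_pos: [515.4, 268.1, 200.5]
tcp_rot: [-3.141, 0.001, -3.096]
contact_force: [-0.0, 0.0, 0.1]
grip_width: 50.1
```

```bash
python3 - <<'E'
from h import *
o=snap('wrist','w23');print(o['tool_pos'],o['tcp_rot'],o['grip_width']);b=blocks('w23',(60,0,460,250))
plan([515,269.5,45],np.pi+.047)
E
```

```text
[515.44934191 268.12313187 200.46129067] [-3.14128709e+00  1.17590149e-03 -3.09641185e+00] 50.10182614358323
c 514.4 269.5 size 57.8 33.8 yaw 0.030
c 504.8 344.0 size 57.2 34.0 yaw 0.050
turn [-0.     0.001 -0.002] shift [  0.5   1.3 155.5] rows>= 3
```

View pics/w23.png

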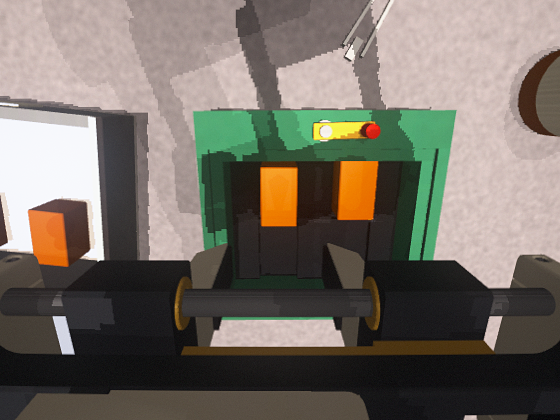

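Request:
step_arm(increments="0 0 0 0.5 1.3 45 0.1;0 0 0 0.5 1.3 95 0.1;0 0 0 0.5 1.3 135 0.1;0 0 0 0.5 1.3 155 0.1;0 0 0 0.5 1.3 155 0.1;0 0 0 0.5 1.3 155 -1;0 0 0 0.5 1.3 155 -1;0 0 0 0.5 1.3 155 -1;0 0 0 0.5 1.3 155 -1;0 0 0 0.5 1.3 140 -1;0 0 0 0.5 1.3 100 -1;0 0 0 0.5 1.3 55 -1;0 0 0 0.5 1.3 30 -1;0 0 0 0.5 1.3 30 -1;0 0 0 0.5 1.3 30 -1")

```text
time: 41.02
tool_pos: [513.6, 270.4, 169.3]
tcp_rot: [-3.141, -0.001, -3.094]
contact_force: [0.3, 0.2, -1.3]
grip_width: 36.1
```

```bash
python3 - <<'E'
from h import *
o=snap('wrist','w24');print(o['tool_pos'],o['tcp_rot'],o['contact_force'],o['grip_width']);plan([490,-52.6,170],np.pi-.064)
E
```

```text
[513.57342177 270.41229793 169.2615294 ] [-3.14076183e+00 -1.06659207e-03 -3.09433050e+00] [ 0.25679152  0.22576433 -1.31319515] 36.0502088135139
turn [-0.001 -0.002  0.111] shift [  38.6 -321.5   -0.8] rows>= 6
```

View pics/w24.png

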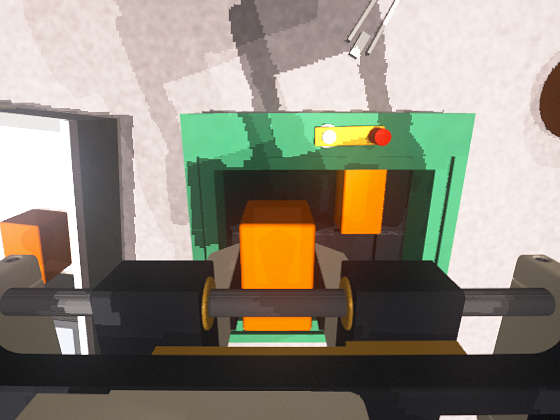

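Request:
step_arm(increments="0 0 0.01 5 -40 0 -1;0 0 0.03 12 -95 0 -1;0 0 0.05 18 -150 0 -1;0 0 0.08 25 -205 0 -1;0 0 0.1 31 -260 0 -1;0 0 0.111 36 -300 0 -1;-0.001 -0.001 0.111 38.5 -322 0 -1;-0.001 -0.001 0.111 38.5 -322 0 -1;-0.001 -0.001 0.111 38.5 -322 0 -1")

```text
time: 42.2
tool_pos: [490.7, -52.1, 169.5]
tcp_rot: [3.14, -0.0, 3.078]
contact_force: [-0.2, 0.3, -1.4]
grip_width: 35.5
```

```bash
python3 - <<'E'
from h import *
o=snap('wrist','w25');print(o['tool_pos'],o['tcp_rot'],o['contact_force'],o['grip_width']);plan([490,-52.6,46],np.pi-.064)
E
```

```text
[490.65264823 -52.14450146 169.5175438 ] [ 3.14007000e+00 -1.33777480e-05  3.07779007e+00] [-0.17055646  0.27295478 -1.43438057] 35.54439293405074
turn [0.001 0.    0.001] shift [  0.8  -0.9 123.7] rows>= 2
```

View pics/w25.png

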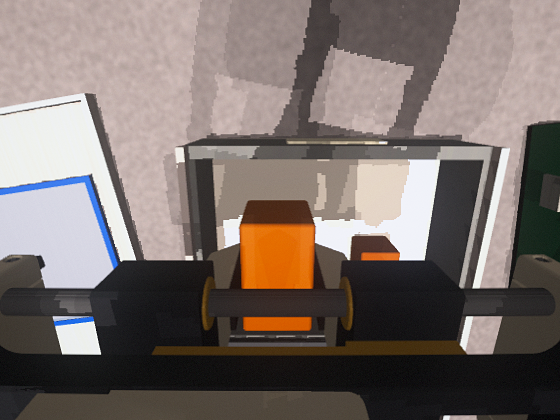

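```bash
python3 - <<'E'
from h import *
snap('top','t25');snap('scene','s25');up('s25',140,190,290,135,2.7);up('t25',120,90,320,160,2.5)
E
```

```text
(no output)
```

View pics/s25_z140_190.png

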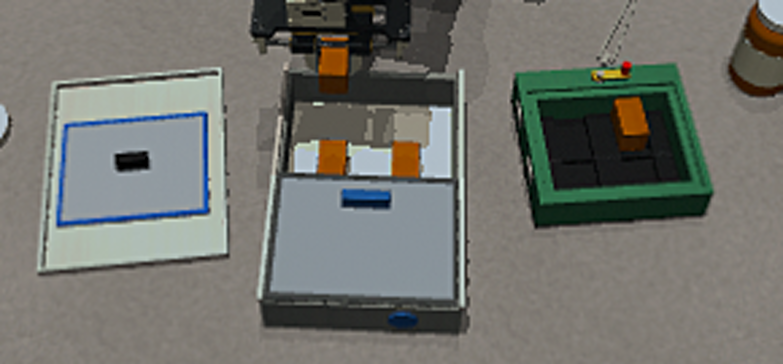

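Both placed blocks are in line at the back; space in front is free.

Request:
step_arm(increments="0 0 0 0.5 -1 40 -1;0 0 0 0.5 -1 80 -1;0 0 0 0.5 -1 105 -1;0 0 0 0.5 -1 117 -1;0 0 0 0.5 -1 122 -1;0 0 0 0.5 -1 124 -1;0 0 0 0.5 -1 124 -1;0 0 0 0.5 -1 124 0.05;0 0 0 0.5 -1 124 0.05;0 0 0 0.5 -1 124 0.05;0 0 0 0.5 -1 90 0.05;0 0 0 0.5 -1 40 0.05;0 0 0 0.5 -1 -10 0.05;0 0 0 0.5 -1 -70 0.05;0 0 0 0.5 -1 -100 0.05;0 0 0 0.5 -1 -100 0.05")

```text
time: 44.35
tool_pos: [491.3, -54.1, 272.8]
tcp_rot: [-3.141, 0.007, 3.078]
contact_force: [-0.4, 0.0, 0.3]
grip_width: 48.0
```

```bash
python3 - <<'E'
from h import *
o=snap('wrist','w26');print(o['tool_pos'],o['tcp_rot'],o['grip_width']);blocks('w26',(60,0,400,250));plan([504.8,344,200],np.pi+.049)
E
```

```text
[491.26363706 -54.09889531 272.80873952] [-3.14128672  0.00726054  3.07785284] 47.961237986724676
c 563.2 37.9 size 45.7 33.8 yaw -0.064
c 557.3 -57.9 size 45.7 33.4 yaw -0.076
c 490.2 -53.8 size 58.0 33.8 yaw -0.073
turn [ 0.     0.003 -0.113] shift [ 11.3 398.   70.9] rows>= 7
```

View pics/w26.png

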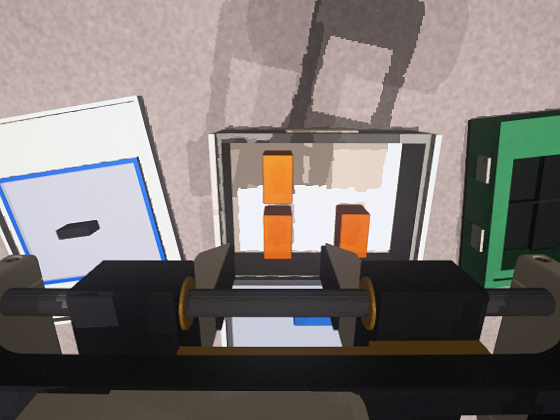

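Request:
step_arm(increments="0 0 -0.113 11 398 70 0.1;0 0 -0.113 11 398 70 0.1;0 0 -0.113 11 398 70 0.1;0 0 -0.113 11 398 70 0.1;0 0 -0.113 11 398 70 0.1;0 0 -0.113 11 398 70 0.1;0 0 -0.113 11 398 70 0.1;0 0 -0.113 11 398 70 0.1;0 0 -0.113 11 398 70 0.1;0 0 -0.113 11 398 70 0.1")

```text
time: 45.65
tool_pos: [505.0, 342.8, 200.5]
tcp_rot: [3.141, 0.001, -3.094]
contact_force: [0.3, -0.1, -0.1]
grip_width: 50.6
```

```bash
python3 - <<'E'
from h import *
o=snap('wrist','w27');print(o['tool_pos'],o['tcp_rot'],o['grip_width']);b=blocks('w27',(60,0,460,250))
plan([504.8,344,45],np.pi+.049)
E
```

```text
[505.00816477 342.80874028 200.45895801] [ 3.14143086e+00  1.36330439e-03 -3.09390137e+00] 50.5987307156355
c 505.2 344.3 size 56.9 35.3 yaw 0.048
c 450.5 319.6 size 37.6 14.3 yaw -1.523
turn [ 0.     0.002 -0.001] shift [  0.5   1.  155.7] rows>= 3
```

View pics/w27.png

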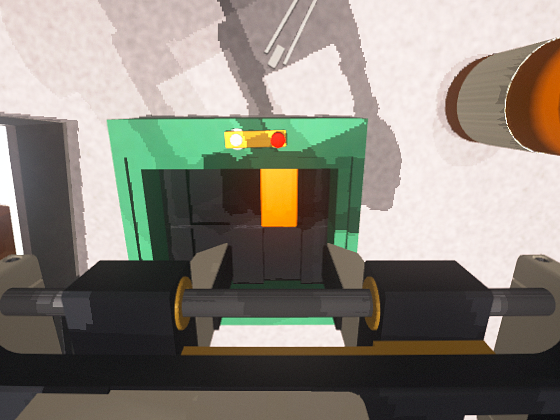

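Request:
step_arm(increments="0 0 0 -0.5 1.3 45 0.1;0 0 0 -0.5 1.3 95 0.1;0 0 0 -0.5 1.3 135 0.1;0 0 0 -0.5 1.3 155 0.1;0 0 0 -0.5 1.3 155 0.1;0 0 0 -0.5 1.3 155 -1;0 0 0 -0.5 1.3 155 -1;0 0 0 -0.5 1.3 155 -1;0 0 0 -0.5 1.3 155 -1;0 0 0 -1.5 1.3 140 -1;0 0 0 -1.5 1.3 100 -1;0 0 0 -1.5 1.3 55 -1;0 0 0 -1.5 1.3 30 -1;0 0 0 -1.5 1.3 30 -1;0 0 0 -1.5 1.3 30 -1")

```text
time: 47.58
tool_pos: [505.5, 345.1, 169.5]
tcp_rot: [-3.141, -0.0, -3.092]
contact_force: [-0.2, -0.2, -1.6]
grip_width: 35.5
```

```bash
python3 - <<'E'
from h import *
o=snap('wrist','w28');print(o['tool_pos'],o['tcp_rot'],o['contact_force'],o['grip_width']);plan([496.1,43.2,170],np.pi-.064)
E
```

```text
[505.48676524 345.14481528 169.5074988 ] [-3.14134066e+00 -3.79628203e-04 -3.09231746e+00] [-0.19983629 -0.16908522 -1.60526014] 35.48359856943703
turn [-0.001 -0.001  0.113] shift [  24.1 -301.1   -0.8] rows>= 5
```

View pics/w28.png

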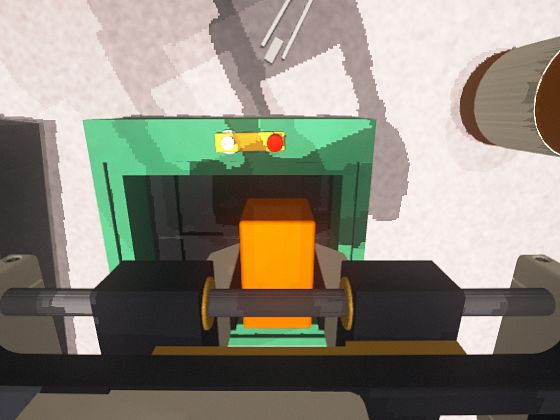

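Request:
step_arm(increments="0 0 0.01 3 -40 0 -1;0 0 0.03 7 -95 0 -1;0 0 0.05 11 -150 0 -1;0 0 0.08 16 -205 0 -1;0 0 0.1 20 -250 0 -1;0 0 0.113 22 -280 0 -1;0 0 0.113 24 -301 0 -1;0 0 0.113 24 -301 0 -1;0 0 0.113 24 -301 0 -1")

```text
time: 48.75
tool_pos: [496.8, 44.2, 169.6]
tcp_rot: [3.14, 0.0, 3.078]
contact_force: [0.1, 0.4, -0.9]
grip_width: 35.9
```

```bash
python3 - <<'E'
from h import *
o=snap('wrist','w29');snap('scene','s29');up('s29',140,190,290,135,2.7);print(o['tool_pos'],o['tcp_rot'],o['contact_force'],o['grip_width']);plan([496.1,43.2,46],np.pi-.064)
E
```

```text
[496.77104512  44.16947613 169.62790441] [3.14041686e+00 7.80982527e-05 3.07772756e+00] [ 0.054218    0.40917615 -0.85789504] 35.93861736877936
turn [0.001 0.001 0.001] shift [  0.9  -1.5 124. ] rows>= 2
```

View pics/s29_z140_190.png

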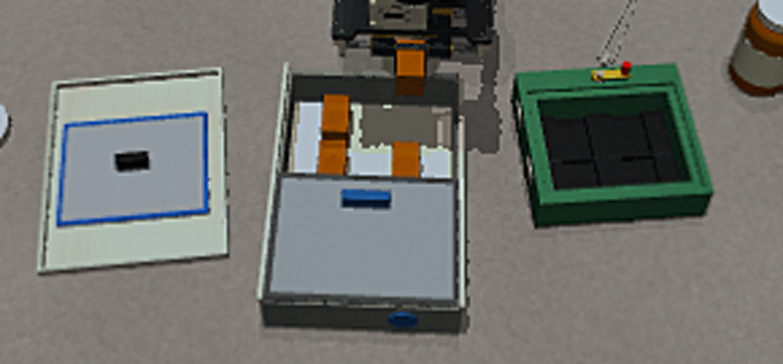

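View pics/w29.png

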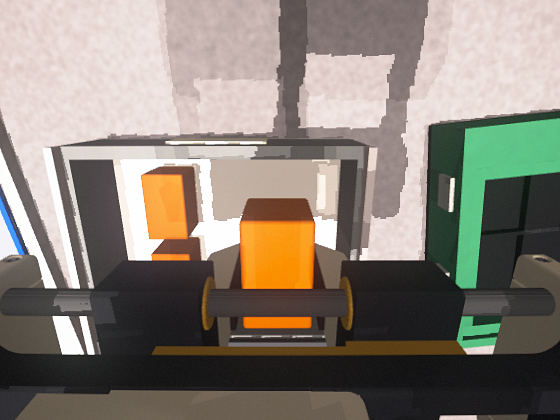

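Request:
step_arm(increments="0 0 0 1 -1.5 40 -1;0 0 0 1 -1.5 80 -1;0 0 0 1 -1.5 105 -1;0 0 0 1 -1.5 117 -1;0 0 0 1 -1.5 122 -1;0 0 0 1 -1.5 124.5 -1;0 0 0 1 -1.5 124.5 -1;0 0 0 1 -1.5 124.5 0.05;0 0 0 1 -1.5 124.5 0.05;0 0 0 1 -1.5 124.5 0.05;0 0 0 1 -1.5 90 0.05;0 0 0 1 -1.5 40 0.05;0 0 0 1 -1.5 -10 0.05;0 0 0 1 -1.5 -70 0.05;0 0 0 1 -1.5 -100 0.05;0 0 0 1 -1.5 -100 0.05")

```text
time: 50.85
tool_pos: [496.9, 42.1, 272.8]
tcp_rot: [3.141, 0.007, 3.078]
contact_force: [0.2, 0.5, -0.9]
grip_width: 48.1
```

```bash
python3 - <<'E'
from h import *
o=snap('wrist','w30');print(o['tool_pos'],o['tcp_rot'],o['grip_width'],o['time']);blocks('w30',(60,0,400,260));plan([560,-10,270],np.pi/2-.064)
E
```

```text
[496.92547064  42.07536039 272.7953407 ] [3.14082321 0.00729419 3.07782282] 48.05693070615602 50.85
c 563.7 -58.2 size 57.1 33.7 yaw -0.064
c 568.3 37.7 size 56.9 33.3 yaw -0.063
c 490.2 -53.5 size 56.8 33.8 yaw -0.064
c 494.6 42.4 size 57.7 33.7 yaw -0.063
turn [0.003 0.002 1.571] shift [-67.2 -47.9   1. ] rows>= 9
```

View pics/w30.png

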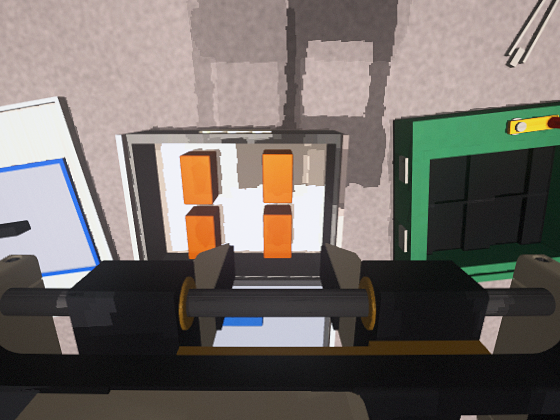

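```bash
python3 - <<'E'
from h import *
plan([652.5,-12,160],np.pi/2-.064)
E
```

```text
turn [0.003 0.002 1.571] shift [-159.2  -44.1  111.3] rows>= 9
```

Request:
step_arm(increments="0 0.004 1.571 -159 -44 50 0;0 0.004 1.571 -159 -44 50 0;0 0.004 1.571 -159 -44 50 0;0 0.004 1.571 -159 -44 50 0;0 0.004 1.571 -159 -44 50 0;0 0.004 1.571 -159 -44 50 0;0 0.004 1.571 -159 -44 50 0;0 0.004 1.571 -159 -44 50 0;0 0.004 1.571 -159 -44 50 0;0 0.004 1.571 -159 -44 110 0;0 0.004 1.571 -159 -44 110 0;0 0.004 1.571 -159 -44 110 0")

```text
time: 52.4
tool_pos: [652.2, -11.9, 161.0]
tcp_rot: [-3.14, -0.003, 1.507]
contact_force: [1.0, 0.6, 0.8]
grip_width: 45.8
```

```bash
python3 - <<'E'
from h import *
o=snap('wrist','w31');print(o['tool_pos'],o['tcp_rot'],o['grip_width'],o['time']);plan([652.5,-12,104],np.pi/2-.064)
E
```

```text
[652.20889004 -11.86312139 161.03136025] [-3.14045723 -0.00336979  1.50686836] 45.84026614389867 52.4
turn [ 0.001 -0.003  0.   ] shift [-0.3 -0.3 58.1] rows>= 1
```

View pics/w31.png

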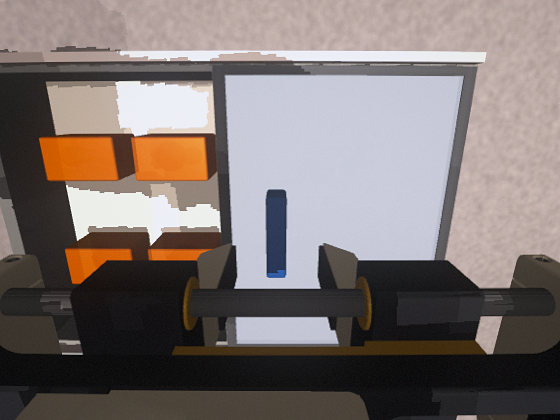

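Handle centred between the jaws. Down, grip, then slide shut.

Request:
step_arm(increments="0 0 0 0 0 35 0;0 0 0 0 0 57 0;0 0 0 0 0 57 0;0 0 0 0 0 57 -1;0 0 0 0 0 57 -1;0 0 0 0 0 57 -1;0 0 0 0 0 57 -1;0 0 0 0 0 57 -1")

```text
time: 53.45
tool_pos: [652.1, -11.6, 104.2]
tcp_rot: [-3.141, -0.003, 1.507]
contact_force: [-2.1, -0.6, 4.7]
grip_width: 13.6
```

Request:
step_arm(increments="0 0 0 0 -8 0 -1;0 0 0 0 -22 0 -1;0 0 0 0 -40 0 -1;0 0 0 0 -60 0 -1;0 0 0 0 -80 0 -1;0 0 0 0 -100 0 -1;0 0 0 0 -120 0 -1;0 0 0 0 -135 0 -1;0 0 0 0 -147 0 -1;0 0 0 0 -156 0 -1;0 0 0 0 -162 0 -1;0 0 0 0 -165 0 -1;0 0 0 0 -165 0 -1")

```text
time: 55.08
tool_pos: [487.1, -0.9, 104.1]
tcp_rot: [-3.141, -0.004, 1.507]
contact_force: [0.0, 2.6, 7.7]
grip_width: 13.8
```

Request:
step_arm(increments="0 0 0 0 -2 0 -1;0 0 0 0 -4 0 -1;0 0 0 0 -6 0 -1;0 0 0 0 -8 0 -1;0 0 0 0 -10 0 -1;0 0 0 0 -10 0 -1")

```text
time: 55.82
tool_pos: [482.8, -0.6, 104.2]
tcp_rot: [3.13, -0.004, 1.506]
contact_force: [19.9, 3.6, -11.4]
grip_width: 13.8
```

Request:
step_arm(increments="0 0 0 0 5 0 -1;0 0 0 0 5 0 -0.2;0 0 0 0 5 0 -0.2;0 0 0 0 5 0 -0.2;0 0 0 0 5 0 -0.2;0 0 0 0 5 -50 -0.2;0 0 0 0 5 -110 -0.2;0 0 0 0 5 -170 -0.2;0 0 0 -20 -20 -220 -0.2;0 0 0 -20 -20 -220 -0.2;0 0 0 -20 -20 -220 -0.2")

```text
time: 57.2
tool_pos: [455.8, -19.8, 323.1]
tcp_rot: [-3.14, -0.004, 1.506]
contact_force: [0.0, -0.6, -1.2]
grip_width: 36.6
```

```bash
python3 - <<'E'
from h import *
o=snap('wrist','w32');print(o['tool_pos'],o['contact_force'],o['grip_width'],o['time'])
up('w32',190,20,340,230,2.3)
E
```

```text
[455.82595165 -19.82739861 323.13799074] [ 0.02349198 -0.56042092 -1.23613968] 36.60166266409484 57.2
```

View pics/w32_z190_20.png

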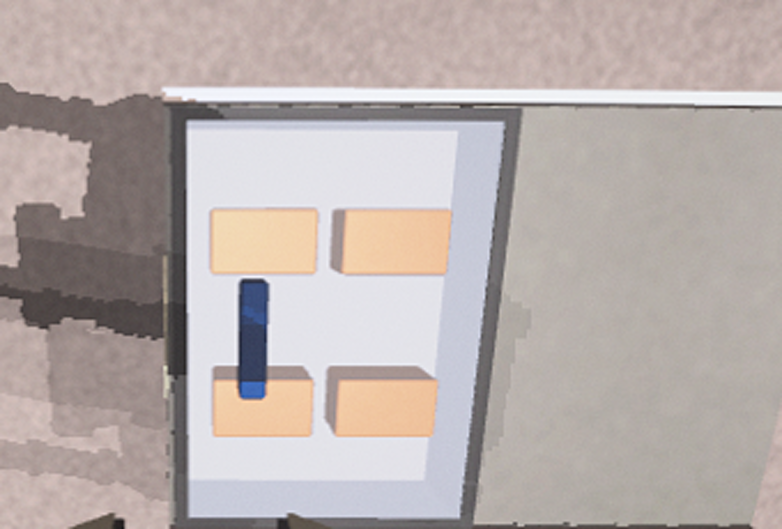

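```bash
python3 - <<'E'
from h import *
Rz=R.from_euler('z',-.064).as_matrix();c=np.array([529,-7,0])
q=lambda x,y:('w32',(x/2.3+190-.3,y/2.3+20-.3))
for n,p,z in(('front',(187,300),76),('frontouter',(166,300),70),('plateouterTL',(170,106),76),('back',(497,300),76),('handleL',(240,330),100),('handleR',(267,330),100)):
  print(n,(Rz.T@(at_z(*q(*p),z)-c)).round(1))
snap('top','t32');snap('scene','s32');up('s32',140,190,290,135,2.7);up('t32',60,90,420,220,1.9)
E
```

```text
front [-79.3  18.3  76. ]
frontouter [-90.8  17.6  70. ]
plateouterTL [-87.2 113.2  76. ]
back [85.6 18.5 76. ]
handleL [-52.3   6.1 100. ]
handleR [-38.7   6.1 100. ]
```

View pics/s32_z140_190.png

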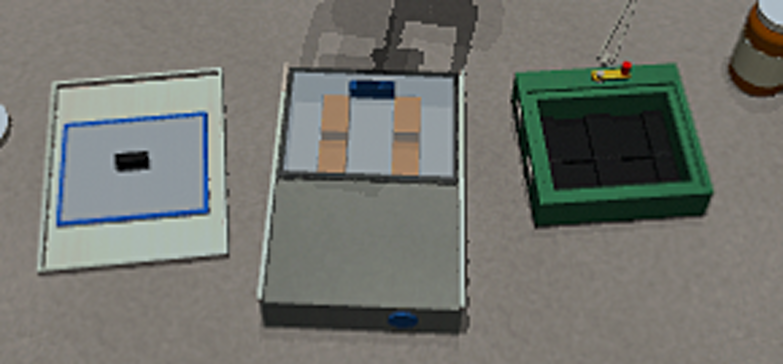

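View pics/t32_z60_90.png

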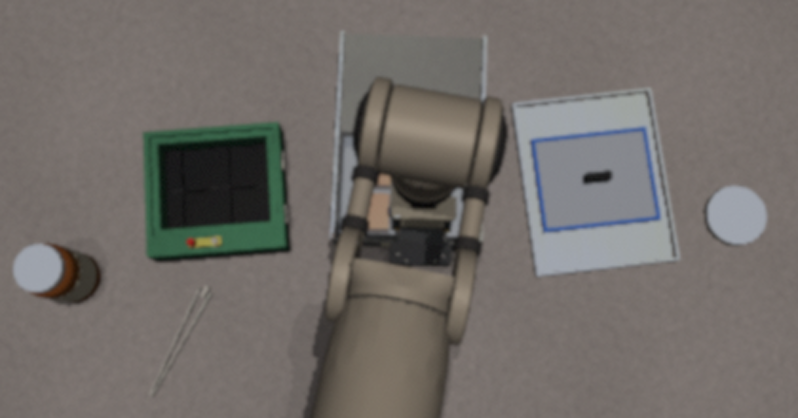

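```bash
python3 - <<'E'
from h import *
plan([520,-3,105],np.pi/2-.064)
E
```

```text
turn [-0.004 -0.004  0.   ] shift [ 19.8  63.7 217. ] rows>= 4
```

Request:
step_arm(increments="0 0 0 20 63 40 -1;0 0 0 20 63 90 -1;0 0 0 20 63 140 -1;0 0 0 20 63 150 -1;0 0 0 20 63 185 -1;0 0 0 20 63 216 -1;0 0 0 20 63 216 -1")

```text
time: 58.22
tool_pos: [519.6, -3.1, 107.1]
tcp_rot: [-3.138, -0.004, 1.507]
contact_force: [0.2, 0.3, -0.3]
grip_width: 0.3
```

Request:
step_arm(increments="0 0 0 0 -4 0 -1;0 0 0 0 -8 0 -1;0 0 0 0 -11 0 -1;0 0 0 0 -13 0 -1;0 0 0 0 -13 0 -1")

```text
time: 58.85
tool_pos: [507.2, -2.4, 108.0]
tcp_rot: [-3.141, -0.003, 1.507]
contact_force: [0.5, 0.4, 0.5]
grip_width: 0.3
```

Request:
step_arm(increments="0 0 0 0 -2 0 -1;0 0 0 0 -4 0 -1;0 0 0 0 -6 0 -1;0 0 0 0 -6 0 -1")

```text
time: 59.35
tool_pos: [506.3, -2.4, 108.6]
tcp_rot: [3.13, -0.003, 1.506]
contact_force: [15.6, 0.5, -10.2]
grip_width: 0.5
```

Request:
step_arm(increments="0 0 0 0 8 0 -1;0 0 0 0 16 0 -1;0 0 0 0 16 -50 -1;0 0 0 0 16 -100 -1;0 0 0 0 16 -160 -1;0 0 0 0 -30 -200 -1;0 0 0 0 -60 -210 -1;0 0 0 0 -60 -210 -1;0 0 0 0 -60 -210 -1;0 0 0 0 -60 -210 -1")

```text
time: 60.6
tool_pos: [442.0, 1.0, 316.9]
tcp_rot: [-3.139, -0.004, 1.507]
contact_force: [0.6, -0.1, 0.3]
grip_width: 0.2
```

```bash
python3 - <<'E'
from h import *
o=snap('wrist','w33');print(o['tool_pos'],o['contact_force'],o['time']);snap('scene','s33')
E
```

```text
[441.9554596    1.04877887 316.88039946] [ 0.58481518 -0.06725845  0.28184834] 60.6
```

View pics/w33.png

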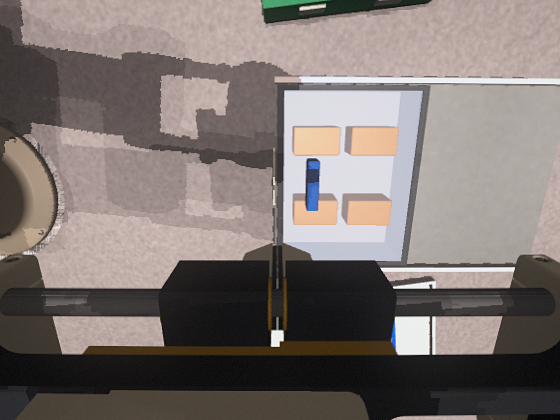

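View pics/s33.png

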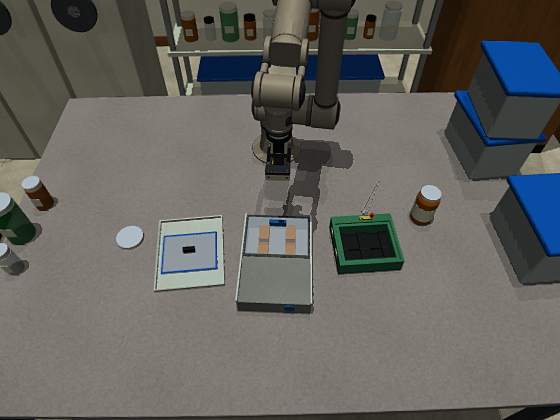

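Everything is in place, so I'm handing it in.

```bash
python3 -c "
from plant import close_job
print(close_job())"
```

```text
the job is handed in; nothing more can be done
None
```

The job is done and handed in, at about 61 s on the robot's clock against the 210 s limit. No verdict came back.

- **Tab and pane:** I turned the swing tab aside to lie along the rim. The pane is flat in the metal tray, grip up, with roughly 16 mm or more of margin on every side.
- **Blocks:** I opened the hatch to its end stop and moved all four resin blocks onto the floor of the storage box. They stand in a 2 × 2 layout with about 14 mm or more between them.
- **Hatch:** I slid it shut, then pressed it against its stop with about 15 N and it barely moved. The measured travel was about 170 mm.

My last pictures show the case empty, the four blocks flat and unstacked under the shut hatch, and the pane in the tray. The jar, jar lid and forceps look unmoved; I checked these by eye only. The arm was clear of everything, with no contact force.

The highest force I read was about 35 N, at the hatch's open stop; readings came only at the end of each move. The one disagreement was the tray's height in my position fits, which came out about 8 mm low from the wrist camera and 31 mm low from the top camera. I measured the margin again just above the tray and it was fine.

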